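# Spread a retaining ring over a turntable axle and hold it at the groove

## Robot

A 7-joint arm with a two-finger parallel gripper is mounted at the origin on the work surface. World frame = base frame: x ahead of the robot, y to its left, z up, the work surface at z = 0. Lengths are in m, angles in rad, forces in N, time in s.
With the tool pointing down it reaches from about 0.35 to 0.9 m from the base axis. Payload 19.9 kg.
Tool frame: the origin (TCP) lies on the centre line of the jaws, within the pads' length; the fingertips stand 17 mm ahead of it and the grasp point (between the pads) lies 2 mm behind it; z points along the fingers, y is the direction in which the jaws open and shut (so a half turn about z gives the same grasp; the last joint's range is limited). The gripper opens to 94 mm and grips with 3 to 60 N. Pads are 16 mm wide; open, the fingers measure 119 mm over their backs; the gripper's body (75 mm by 177 mm) begins 78 mm behind the grasp point.
Start: joints at [-1.337, 0.417, -0.01, 1.614, 0.005, 1.111, -0.053], TCP at [0.17, 0.602, 0.222] pointing down, gripper open.
Joint ranges: [-2.81, 2.81], [-0.39, 2.02], [-1.27, 1.25], [0.06, 2.57], [-1.19, 4.33], [0.19, 2], [-2.82, 2.82]. Speed limits (rad/s): [1.89, 1.89, 2.39, 2.39, 3.01, 3.01, 3.01].

## Interface

Orientations are given as a rotation vector (axis times angle).
In Python, from station import * gives the robot as it stands.
- The arm moves only by the tool carry_out, never from a script. Its argument "commands" is a list of rows, each a list of 6 numbers: the shift along the tool's x, y, z in m, then the turn, a rotation vector about the tool's x, y, z in rad. In form: [[tx, ty, tz, wx, wy, wz], ...]. A call has 1 to 20 rows; each row is the pose to reach, as a shift and turn from the pose commanded when the call began, along the tool's axes at that moment; what a row does not reach only later rows make up. A row lasts 1/12 s, in which the tool goes at most 41.7 mm and 7.16 degrees, less where a joint would pass 70% of its speed; a pose out of reach is approached as far as the arm can. A call with a gripper value outside its range is refused whole. "fingers" is the gripper's target within -1 to 1 (fully open at 1, half-way at 0, shut at -1), set as the call begins (left out, the last holds). The fingers move at their own pace and stop on an object; "force" is the grip in N (left out, the last holds). Time passes only in rows, so rows that repeat a pose let the fingers close. It gives the time, the measured TCP pose, the force and the opening at its end, in the units of the state.
- get_obs(): the state, without advancing time (a new reading comes with each control period).
- camera(name): name is "scene" or "side" or "wrist"; returns the picture (400x640x3 uint8, red, green, blue); there is no depth.
- camera_model(name): a dict with "fx", "fy", "cx", "cy" (pixels), "dist" ([k1, k2, p1, p2, k3] as OpenCV has them; the pictures are not rectified), "extrinsics" (4x4, takes a point from camera to world coordinates). Camera axes: x right, y down, z forward; pixel columns grow to the right and rows downward; lengths in m; the calibration is good to about 2 mm. A picture is of the moment at which its call begins: read the wrist's pose just before it. camera_model takes no time and is no camera call; for the wrist camera it gives the pose at the moment of the call.
- finish_job(): hands the job in, once; it reports no verdict.
The state is a dict: "time_s": time; "q": joint angles; "joint_velocities": joint speeds; "joint_torque": joint torques, N m; "tcp_pos": TCP position; "eef_rot": TCP orientation; "wrist_force": force on the tool from outside, world axes, zero at the start; "wrist_torque": the same for the moment, N m; "finger_gap": opening from 0.0 (shut) to 1.0 (fully open).
Only numpy, scipy, OpenCV 4.12 (cv2) and the standard library are available. Lean on these libraries where they do the work, as an engineer would, in place of code of your own. Each camera call takes 0.05 s, during which the arm holds its last target.

## Task

Push the yellow clamp arm of the gilding turntable all the way down onto the brass disc. Then take the red-handled ring pliers from their wooden rest, squeeze the handles to the stop so that the retaining ring on their tips spreads, and slide the spread ring over the axle stub, level and without forcing it, down to the groove just above the hub. Finish holding the pliers there with the ring still fully spread round the groove, and leave the jar, the sample plate and the brush alone.

Things in the scene. Friction and masses are not known exactly. Their poses are not given: they have to be found in the camera images.
- groove (a point): Where the ring's centre belongs: on the axis of the upright steel axle stub, in its dark groove (25 mm across, 6 mm high, just above the hub). The hub's flat top (aluminium, 38 mm across) is 2 mm below this point, so the 4 mm thick ring lying on the hub is right. z up; y points towards the clamp hinge. 62 mm above the bench
- axle_tip (a point): Centre of the axle's flat tip, 25 mm above groove. The axle is 18 mm across here, widens downward to 29 mm at 10 mm below the tip, and stays so for 11 mm, down to the groove
- turntable: Fixed turntable; origin on the bench under the axle, same axes as groove. Grey base 124 mm across, 30 mm high, with a 56 mm wide tongue reaching 125 mm out along +y to carry the clamp; brass disc 92 mm across, top at 46 mm
- clamp_hinge (a point): Middle of the clamp's hinge pin, 100 mm from the axle's axis along +y of groove and 10 mm lower; the pin runs along x between two dark cheeks (outsides 21 mm from the middle, tops 14 mm above the pin). The yellow arm, 22 mm wide and 12 mm thick (6 mm either side of the pin's axis), reaches 66 mm from the pin towards the axle
- clamp_pad (a point): Middle of the top face of the black push pad (22 x 22 mm) on the yellow clamp arm, 45 mm from the pin along the arm; moves with the arm, z square to the arm's top face
- clamp (a joint): Angle of the clamp arm, rad: 0 = fully down, level, on the brass disc (a stop); grows as it is raised, up to 1.3. At angle a a point r along the arm lies r cos(a) from the pin towards the axle and r sin(a) above it. It starts raised, stays where it is left by friction, and takes about 3 N on the pad to move
- pliers_grip (a point): Grip point of the pliers, midway between the two red handles, half-way up; x along the pliers towards the ring, z up. Handles 18 mm high (9 mm up and down), 8 mm thick, from 40 mm behind to 28 mm ahead of this point. Released they flare: 49 mm over their outsides here, 67 mm at the rear end; squeezed to the stop they are parallel, 28 mm
- jaw_l (a joint): Squeeze of the pliers, rad: 0 = released, ring closed; 0.22 = handles at the stop, ring fully spread. It takes about 9 N on each handle at the grip point to reach the stop, which bears 35 N; let go, the handles spring open and the ring closes
- pliers: The pliers, 0.2 kg: origin under the steel pivot boss (22 mm across, 21 mm high), 50 mm ahead of pliers_grip and 11 mm lower; same axes. A flat steel tail, 8 mm wide and 5 mm thick, runs back from the boss between the handles along the underside. The steel jaws run on to the ring, 6 to 15 mm above the underside
- rest: Fixed wooden block, 22 mm high and 22 mm wide, on which the pliers lie at the start, between the handles; runs from 85 mm behind to 10 mm ahead of the pliers' origin
- ring_center (a point): Centre of the dark ring held captive on the pliers' tips: 114 mm ahead of pliers_grip, 9 mm lower; fixed to the pliers, same axes. 4 mm thick (2 mm up and down), 46 mm across outside when spread, gap towards the pliers. Released it passes a 25 mm shaft at most; fully spread, a 34 mm one, so it clears the 29 mm axle by 2.5 mm all round
- jar_center (a point): Centre of a small amber jar with brass cap, 52 mm across, 55 mm high, standing loose: leave alone
- plate_center (a point): Centre of a loose aluminium sample plate with a brass-and-glass disc, 75 x 55 x 10 mm, lying flat: leave alone
- brush_center (a point): Point on a loose gilder's brush, about 180 mm long, lying flat: leave alone
Mind the look-alikes: they are no part of the job. What is shaped like the pliers but green or turquoise is not meant.

How it is judged:
By the outcome, as a careful person would: the job done as asked, in the order asked, and still so for the second after the job is handed in, while the arm keeps its last pose, push and grip.
It also fails if it takes over 54 s, if anything falls off the work surface, if the arm or the gripper's body presses on something with over 40 N, if the wrist force passes 120 N, or if a joint passes its speed limit or range.

## Working session

There is one attempt and no reset: what is moved stays moved. The work goes in short steps, Python scripts to look and compute and a tool call to move; the robot and the scene stay as the last step left them, time stands still between calls to the robot, and variables do not carry over. Pictures are saved under pics/ and viewed, and the job is handed in when it is done.

Besides the shell and the picture viewer there is one more tool, called after "Request:" as name([rows], argument=value, ...), one row to a line, values as JSON. carry_out: Moves the arm, as the interface text tells. Its arguments: {"type":"object","properties":{"commands":{"type":"array","items":{"type":"array","items":{"type":"number"}}},"fingers":{"type":"number"},"force":{"type":"number"}},"required":["commands"]}

```bash
mkdir -p pics; ls; python3 - <<'E'
from station import *
import cv2,numpy as np
o=get_obs()
for k in o: print(k,np.round(o[k],4))
for n in ["scene","side","wrist"]:
    m=camera_model(n); print(n,{k:np.round(v,4).tolist() for k,v in m.items()})
    cv2.imwrite(f"pics/{n}0.png",camera(n)[:,:,::-1])
E
```

```text
pics
time_s 0.0
q [-1.3375  0.418  -0.0103  1.6141  0.0047  1.1107 -0.053 ]
joint_velocities [-0.0001 -0.0002 -0.0015 -0.0022 -0.0021  0.0002 -0.0022]
joint_torque [ 1.30000e-03 -8.51273e+01  6.39400e-01 -4.25986e+01 -4.88000e-02
  1.88000e-02  1.00000e-04]
tcp_pos [0.1695 0.6012 0.2218]
eef_rot [-4.3030e-01 -3.1119e+00  1.9000e-03]
wrist_force [ 0.195   0.651  -0.3301]
wrist_torque [ 0.0112  0.0489 -0.0645]
finger_gap 0.998
scene {'fx': 441.8412, 'fy': 441.8412, 'cx': 319.294, 'cy': 198.4326, 'dist': [-0.0005, 0.0, 0.0, 0.0, 0.0], 'extrinsics': [[0.8343, 0.3305, -0.4414, 0.9912], [0.5514, -0.4935, 0.6726, -0.6724], [0.0045, -0.8045, -0.5939, 0.6115], [0.0, 0.0, 0.0, 1.0]]}
side {'fx': 398.0951, 'fy': 398.0951, 'cx': 324.0494, 'cy': 201.6335, 'dist': [-0.096, 0.0, 0.0, 0.0, 0.0], 'extrinsics': [[0.9699, -0.159, 0.1844, 0.4061], [-0.2435, -0.6356, 0.7326, -0.7712], [0.0008, -0.7555, -0.6552, 0.7424], [0.0, 0.0, 0.0, 1.0]]}
wrist {'fx': 318.8352, 'fy': 318.8352, 'cx': 323.8835, 'cy': 198.3654, 'dist': [-0.0318, 0.0, 0.0, 0.0, 0.0], 'extrinsics': [[0.2715, 0.9316, 0.2417, 0.0999], [0.9624, -0.2624, -0.0697, 0.6222], [-0.0015, 0.2515, -0.9679, 0.3835], [0.0, 0.0, 0.0, 1.0]]}
```

View pics/scene0.png

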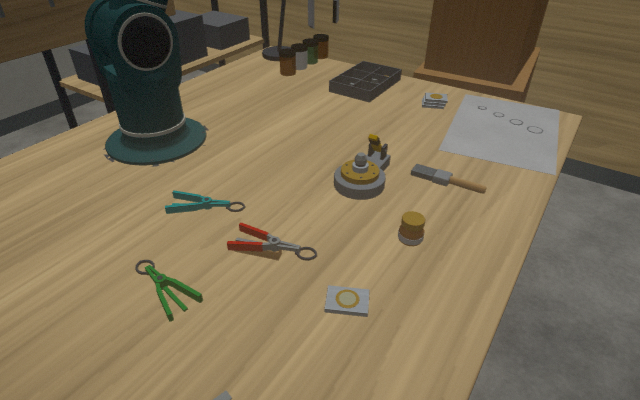

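View pics/side0.png

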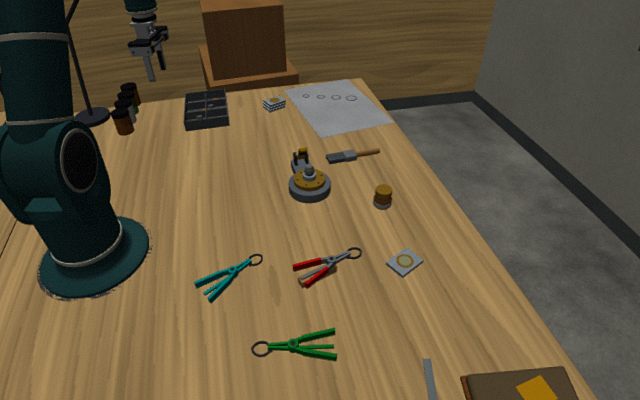

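View pics/wrist0.png

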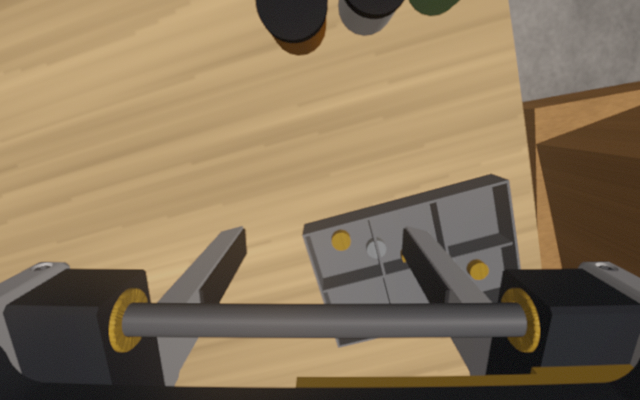

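The candidates for the pliers in the scene view are red (270,243), green (165,288) and turquoise (205,203). I choose red. The turntable is at (360,178), the jar at (411,228), the plate at (347,300) and the brush at (447,180). Next I'll take close crops.

```bash
cat > h.py <<'E'
import numpy as np,cv2
from scipy.spatial.transform import Rotation as R
def K(m): return np.array([[m['fx'],0,m['cx']],[0,m['fy'],m['cy']],[0,0,1.]])
def proj(m,P):
    T=np.linalg.inv(np.array(m['extrinsics'])); P=np.atleast_2d(P).astype(float)
    rv=cv2.Rodrigues(T[:3,:3])[0]
    return cv2.projectPoints(P.reshape(-1,1,3),rv,T[:3,3],K(m),np.array(m['dist'],float))[0].reshape(-1,2)
def ray(m,uv):
    E=np.array(m['extrinsics']); p=cv2.undistortPoints(np.array(uv,float).reshape(-1,1,2),K(m),np.array(m['dist'],float)).reshape(-1,2)
    d=np.c_[p,np.ones(len(p))]@E[:3,:3].T
    return E[:3,3],d
def onz(m,uv,z):
    o,d=ray(m,uv); return o+d*((z-o[2])/d[:,2])[:,None]
def tri(ms,uvs):
    A=np.zeros((3,3));b=np.zeros(3)
    for m,uv in zip(ms,uvs):
        o,d=ray(m,uv); d=d[0]/np.linalg.norm(d[0]); M=np.eye(3)-np.outer(d,d); A+=M;b+=M@o
    return np.linalg.solve(A,b)
def crop(img,x0,y0,x1,y1,s,name):
    c=cv2.resize(img[y0:y1,x0:x1],None,fx=s,fy=s,interpolation=cv2.INTER_CUBIC)
    cv2.imwrite(name,c)
E
python3 - <<'E'
from h import *
a=cv2.imread('pics/scene0.png');b=cv2.imread('pics/side0.png')
crop(a,220,120,420,270,4,'pics/c1.png');crop(b,260,140,400,290,4,'pics/c2.png')
E
```

```text
(no output)
```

View pics/c1.png

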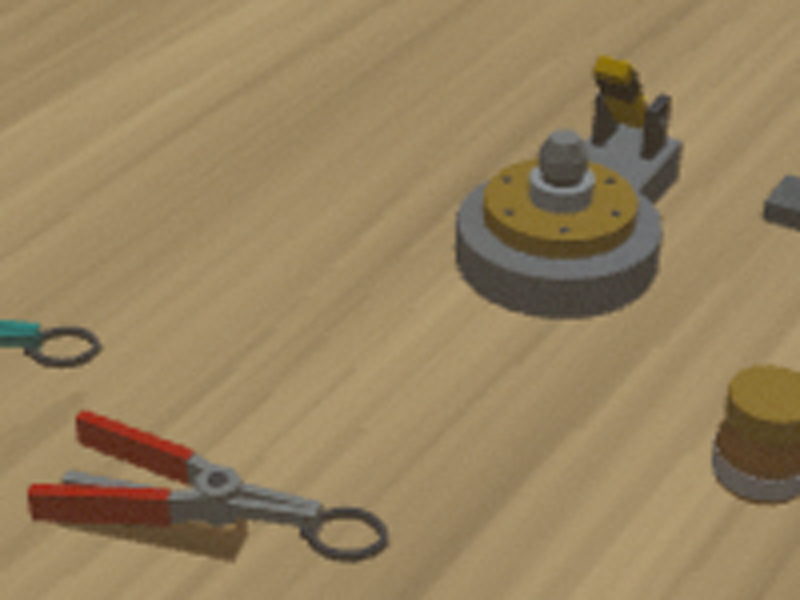

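View pics/c2.png

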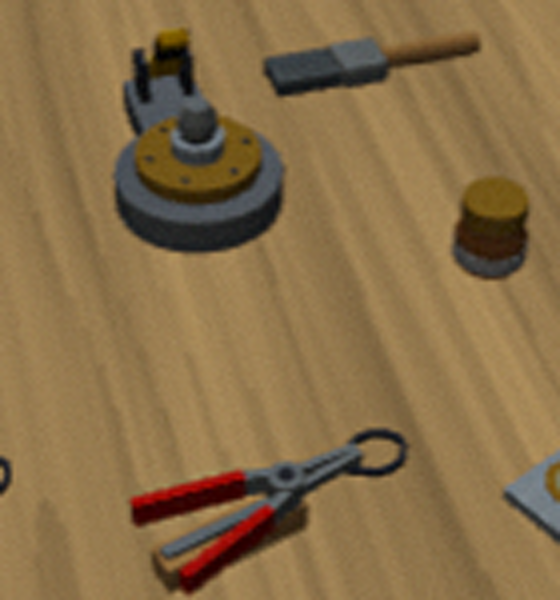

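```bash
python3 - <<'E'
from h import *
from station import *
s=camera_model('scene');d=camera_model('side')
f=lambda x,y:[220+x/4,120+y/4]; g=lambda x,y:[260+x/4,140+y/4]
def t(n,a,b,z):
    print(n,'tri',tri([s,d],[[f(*a)],[g(*b)]]).round(4),'z',z,onz(s,[f(*a)],z)[0,:2].round(4),onz(d,[g(*b)],z)[0,:2].round(4))
t('disc',(561,200),(198,156),.046)
t('tip',(563,139),(196,103),.087)
t('ring',(345,534),(379,452),.024)
t('boss',(219,480),(287,473),.043)
t('jar cap',(769,390),(496,197),.055)
print('plate',onz(s,[[347,299]],.01)[0], 'brushtip',onz(s,[[413,171],[485,189]],.01))
t('cheekL',(602,97),(140,53),.066); t('cheekR',(663,98),(187,55),.066)
t('rear handle L(upper)',(84,413),(135,500),.042); t('rear handle R',(33,488),(188,572),.042)
t('yellow end',(617,64),(173,35),.1)
E
```

```text
disc tri [0.587  0.1193 0.0426] z 0.046 [0.589  0.1161] [0.5859 0.1134]
tip tri [0.5867 0.1187 0.0871] z 0.087 [0.5874 0.1165] [0.5871 0.121 ]
ring tri [ 0.6332 -0.171   0.0265] z 0.024 [ 0.6318 -0.1692] [ 0.6341 -0.1685]
boss tri [ 0.5716 -0.1877  0.0431] z 0.043 [ 0.5718 -0.1884] [ 0.5717 -0.1869]
jar cap tri [0.7696 0.0034 0.0587] z 0.055 [0.7682 0.0078] [0.7717 0.0078]
plate [ 0.74818532 -0.21183695  0.01      ] brushtip [[0.67558088 0.23598737 0.01      ]
 [0.84944511 0.25831581 0.01      ]]
cheekL tri [0.5643 0.214  0.0666] z 0.066 [0.5665 0.2063] [0.5657 0.223 ]
cheekR tri [0.6009 0.2182 0.0663] z 0.066 [0.5987 0.2264] [0.5996 0.2116]
rear handle L(upper) tri [ 0.4829 -0.1848  0.0417] z 0.042 [ 0.4834 -0.1855] [ 0.4829 -0.1847]
rear handle R tri [ 0.5012 -0.2419  0.0426] z 0.042 [ 0.5007 -0.2414] [ 0.5013 -0.2416]
yellow end tri [0.5846 0.1853 0.1036] z 0.1 [0.5815 0.1922] [0.5855 0.1901]
```

```bash
python3 - <<'E'
from h import *
from station import *
o=get_obs(); M=R.from_rotvec(o['eef_rot']).as_matrix(); print(M.round(3))
E=camera_model('wrist')['extrinsics']; E=np.array(E)
print((M.T@(E[:3,3]-o['tcp_pos'])).round(4)); print((M.T@E[:3,:3]).round(3))
print((M.T@(np.array([.585,.13,.30])-o['tcp_pos'])).round(4))
E
```

```text
[[-0.962  0.271 -0.   ]
 [ 0.271  0.962 -0.001]
 [-0.    -0.001 -1.   ]]
[ 0.0727  0.0011 -0.1616]
[[-0.    -0.968 -0.251]
 [ 1.    -0.    -0.   ]
 [ 0.    -0.251  0.968]]
[-0.5278 -0.341  -0.0777]
```

Request:
carry_out([
  [-0.528,-0.341,-0.078,0,0,1.29],
  [-0.528,-0.341,-0.078,0,0,1.29],
  [-0.528,-0.341,-0.078,0,0,1.29],
  [-0.528,-0.341,-0.078,0,0,1.29],
  [-0.528,-0.341,-0.078,0,0,1.29],
  [-0.528,-0.341,-0.078,0,0,1.29],
  [-0.528,-0.341,-0.078,0,0,1.29],
  [-0.528,-0.341,-0.078,0,0,1.29],
  [-0.528,-0.341,-0.078,0,0,1.29],
  [-0.528,-0.341,-0.078,0,0,1.29],
  [-0.528,-0.341,-0.078,0,0,1.29],
  [-0.528,-0.341,-0.078,0,0,1.29],
  [-0.528,-0.341,-0.078,0,0,1.29],
  [-0.528,-0.341,-0.078,0,0,1.29],
  [-0.528,-0.341,-0.078,0,0,1.29],
  [-0.528,-0.341,-0.078,0,0,1.29],
  [-0.528,-0.341,-0.078,0,0,1.29],
  [-0.528,-0.341,-0.078,0,0,1.29],
  [-0.528,-0.341,-0.078,0,0,1.29],
], fingers=-1, force=20)

```text
time_s: 1.73
tcp_pos: [0.5846, 0.1312, 0.3001]
eef_rot: [-2.213, -2.229, 0.001]
wrist_force: [0.1, 0.8, 0.3]
finger_gap: 0.001
```

```bash
python3 - <<'E'
from h import *
from station import *
import json
m=camera_model('wrist'); o=get_obs(); im=camera('wrist')[:,:,::-1]; cv2.imwrite('pics/w1.png',im)
json.dump({k:np.array(v).tolist() for k,v in m.items()},open('w1.json','w'))
print(o['time_s'],o['tcp_pos'].round(4) if hasattr(o['tcp_pos'],'round') else o['tcp_pos'],o['q'],o['finger_gap'])
E
```

```text
1.7333 [0.5846 0.1312 0.3001] [-0.66148559  0.33696926  0.50464761  1.59904189 -0.16961498  1.25012393
 -0.11951387] 0.0013536910350500776
```

View pics/w1.png

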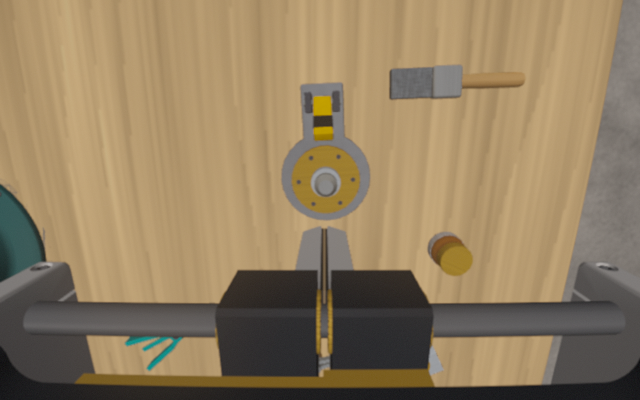

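```bash
python3 - <<'E'
from h import *
crop(cv2.imread('pics/w1.png'),270,75,380,225,5,'pics/c3.png')
E
```

```text
(no output)
```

View pics/c3.png

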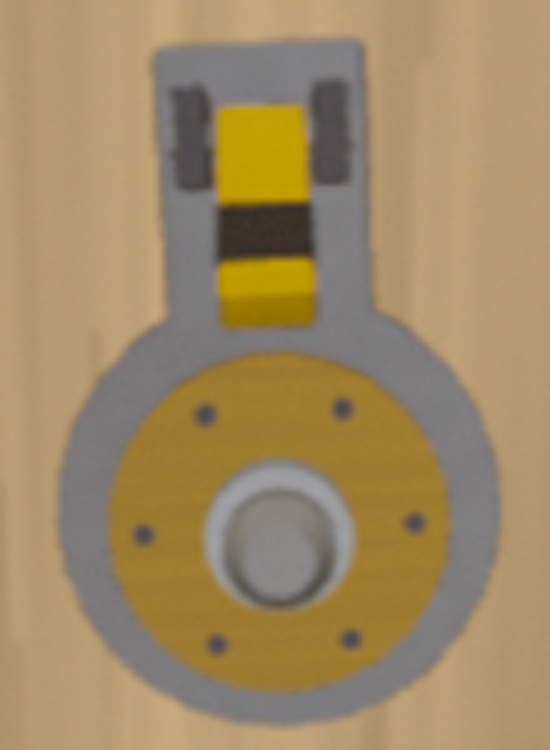

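```bash
python3 - <<'E'
from h import *
import json
m=json.load(open('w1.json'))
f=lambda p:[270+p[0]/5,75+p[1]/5]
q=lambda p,z:onz(m,[f(p)],z)[0,:2]
c=q((278.8,527),.046);print('disc',c,'hub',q((279.5,534),.060),'tip',q((277,563),.087))
tm=(q((155,48),.03)+q((362,40),.03))/2; print('tongue w',np.linalg.norm(q((155,48),.03)-q((362,40),.03)),'len',np.linalg.norm(tm-c),'yaw y',np.degrees(np.arctan2(*(tm-c)[::-1])), tm)
u=(tm-c)/np.linalg.norm(tm-c); x=np.array([u[1],-u[0]])
H=c+.1*u; print('hinge',H)
for a in np.arange(.6,1.31,.1):
  o=[]
  for r,h in [(34,6),(34,8),(56,8),(66,6),(66,-6)]:
    for sx in(0,):
      d=(r*np.cos(a)-h*np.sin(a))/1000; z=.052+(r*np.sin(a)+h*np.cos(a))/1000
      P=np.r_[H-u*d,z]; uv=proj(m,P)[0]; o.append(((uv-[270,75])*5).round(0)[1])
  print(round(a,2),o)
E
```

```text
disc [0.58731334 0.12160729] hub [0.58741657 0.12258559] tip [0.58668558 0.1210023 ]
tongue w 0.0532179492579548 len 0.12335804037632012 yaw y 92.88491779693486 [0.58110473 0.24480899]
hinge [0.58228034 0.22148056]
0.6 [np.float64(239.0), np.float64(234.0), np.float64(316.0), np.float64(359.0), np.float64(384.0)]
0.7 [np.float64(228.0), np.float64(222.0), np.float64(299.0), np.float64(341.0), np.float64(371.0)]
0.8 [np.float64(216.0), np.float64(210.0), np.float64(280.0), np.float64(320.0), np.float64(356.0)]
0.9 [np.float64(203.0), np.float64(196.0), np.float64(259.0), np.float64(297.0), np.float64(337.0)]
1.0 [np.float64(189.0), np.float64(181.0), np.float64(236.0), np.float64(271.0), np.float64(316.0)]
1.1 [np.float64(174.0), np.float64(166.0), np.float64(212.0), np.float64(242.0), np.float64(292.0)]
1.2 [np.float64(159.0), np.float64(150.0), np.float64(186.0), np.float64(212.0), np.float64(265.0)]
1.3 [np.float64(143.0), np.float64(135.0), np.float64(159.0), np.float64(181.0), np.float64(237.0)]
```

The disc, hub and tip measurements put the axle at about (0.587, 0.121), with the tongue yawed +2.9°. The pad rows (203–258 in the crop) fit a clamp angle of about 0.9. I'll push it down with the shut fingers along the arc.

Request:
carry_out([
  [0.03,-0.002,0.04,0,0,0],
  [0.055,-0.002,0.08,0,0,0],
  [0.075,-0.002,0.12,0,0,0],
  [0.075,-0.002,0.16,0,0,0],
  [0.075,-0.002,0.181,0,0,0],
  [0.075,-0.002,0.181,0,0,0],
  [0.075,-0.002,0.186,0,0,0],
  [0.074,-0.002,0.191,0,0,0],
  [0.07,-0.001,0.194,0,0,0],
  [0.067,-0.001,0.197,0,0,0],
  [0.064,-0.001,0.199,0,0,0],
  [0.061,-0.001,0.202,0,0,0],
  [0.059,-0.001,0.205,0,0,0],
  [0.057,-0.001,0.208,0,0,0],
  [0.055,-0.001,0.211,0,0,0],
  [0.053,0,0.214,0,0,0],
  [0.051,0,0.217,0,0,0],
  [0.049,0,0.22,0,0,0],
  [0.047,0,0.222,0,0,0],
  [0.047,0,0.222,0,0,0],
])

```text
time_s: 3.45
tcp_pos: [0.5847, 0.1762, 0.0779]
eef_rot: [-2.215, -2.227, 0.002]
wrist_force: [-0.5, 0.2, -0.0]
finger_gap: 0.007
```

Request:
carry_out([
  [0,0,0.001,0,0,0],
  [0,0,0.002,0,0,0],
  [0,0,0.002,0,0,0],
])

```text
time_s: 3.7
tcp_pos: [0.585, 0.1767, 0.0763]
eef_rot: [2.215, 2.228, -0.001]
wrist_force: [-0.0, -0.2, 0.4]
finger_gap: 0.008
```

```bash
python3 - <<'E'
from h import *
from station import *
a=camera('side')[:,:,::-1];crop(a,260,110,400,220,5,'pics/c4.png'); print(get_obs()['wrist_force'])
E
```

```text
[ 0.00538285  0.25179117 -0.22757703]
```

View pics/c4.png

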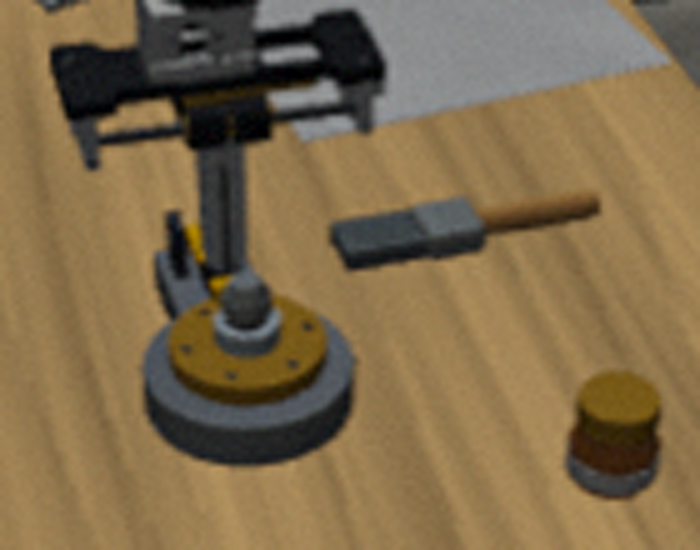

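Request:
carry_out([
  [0,0,0.001,0,0,0],
  [0,0,0.002,0,0,0],
  [0,0,0.002,0,0,0],
])

```text
time_s: 4.0
tcp_pos: [0.5852, 0.177, 0.0751]
eef_rot: [2.215, 2.228, 0.0]
wrist_force: [-4.2, -1.9, 12.1]
finger_gap: 0.006
```

Request:
carry_out([
  [0,0,0.001,0,0,0],
  [0,0,0.002,0,0,0],
  [0,0,0.002,0,0,0],
])

```text
time_s: 4.25
tcp_pos: [0.5853, 0.177, 0.0745]
eef_rot: [-2.215, -2.228, -0.002]
wrist_force: [-13.0, -4.3, 37.5]
finger_gap: 0.002
```

Request:
carry_out([
  [0,0,-0.03,0,0,0],
  [0,0,-0.07,0,0,0],
  [0,0,-0.11,0,0,0],
  [0,0,-0.15,0,0,0],
  [-0.379,-0.061,-0.175,0,0,1.275],
  [-0.379,-0.061,-0.175,0,0,1.275],
  [-0.379,-0.061,-0.175,0,0,1.275],
  [-0.379,-0.061,-0.175,0,0,1.275],
  [-0.379,-0.061,-0.175,0,0,1.275],
  [-0.379,-0.061,-0.175,0,0,1.275],
  [-0.379,-0.061,-0.175,0,0,1.275],
  [-0.379,-0.061,-0.175,0,0,1.275],
  [-0.379,-0.061,-0.175,0,0,1.275],
  [-0.379,-0.061,-0.175,0,0,1.275],
  [-0.379,-0.061,-0.175,0,0,1.275],
  [-0.379,-0.061,-0.175,0,0,1.275],
  [-0.379,-0.061,-0.175,0,0,1.275],
  [-0.379,-0.061,-0.175,0,0,1.275],
], fingers=1)

```text
time_s: 5.75
tcp_pos: [0.5266, -0.2009, 0.2473]
eef_rot: [-3.104, -0.479, 0.0]
wrist_force: [-0.1, 0.3, 1.0]
finger_gap: 0.999
```

```bash
python3 - <<'E'
from h import *
from station import *
import json
m=camera_model('wrist'); o=get_obs(); im=camera('wrist')[:,:,::-1]; cv2.imwrite('pics/w2.png',im)
json.dump({k:np.array(v).tolist() for k,v in m.items()},open('w2.json','w'))
print(o['time_s'],o['tcp_pos'],R.from_rotvec(o['eef_rot']).as_matrix().round(3))
crop(im,225,40,425,240,4,'pics/c5.png')
crop(camera('side')[:,:,::-1],280,130,340,210,7,'pics/c6.png')
E
```

```text
5.75 [ 0.52664546 -0.20087645  0.24728481] [[ 0.953  0.302 -0.   ]
 [ 0.302 -0.953  0.   ]
 [-0.    -0.    -1.   ]]
```

View pics/c6.png

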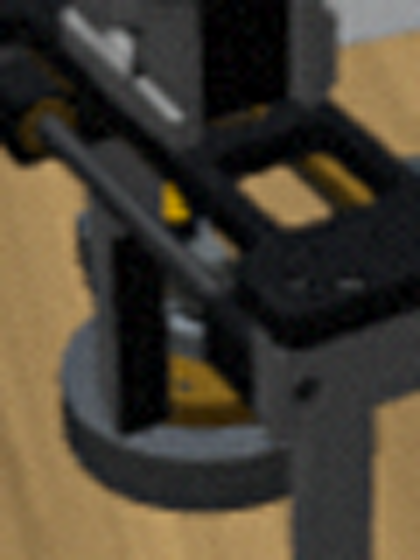

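View pics/w2.png

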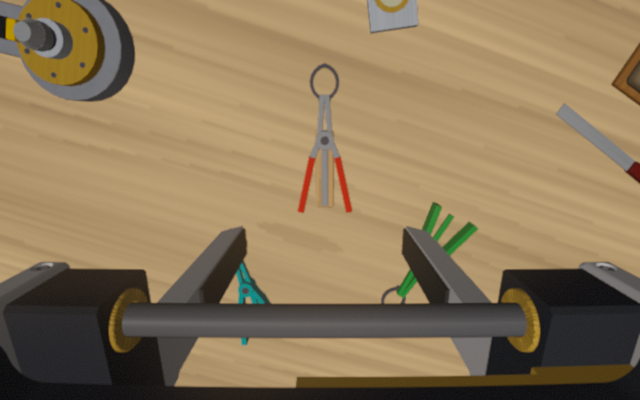

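View pics/c5.png

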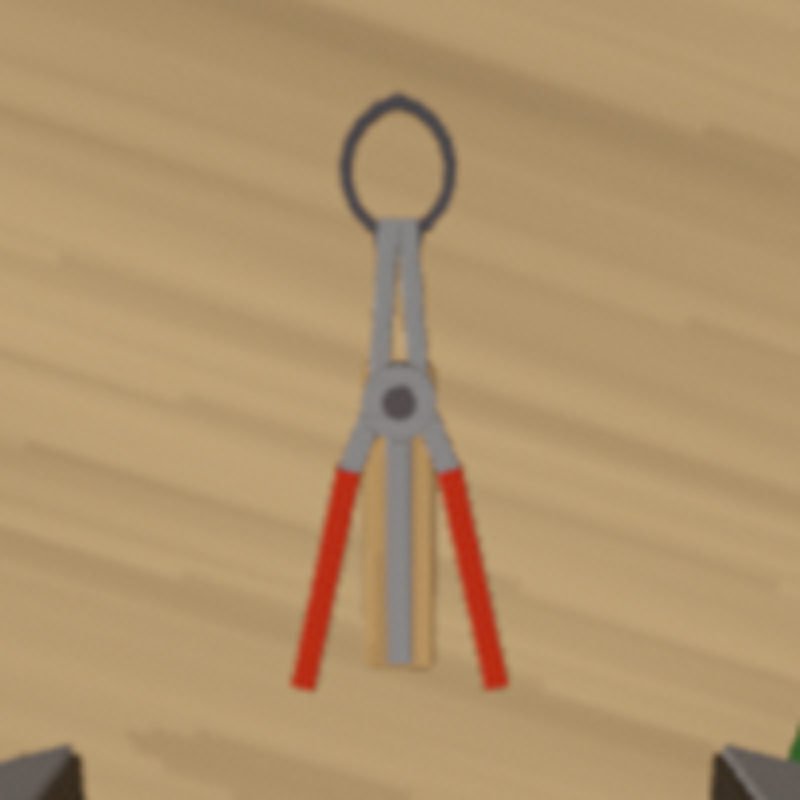

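```bash
python3 - <<'E'
from h import *
import json
m=json.load(open('w2.json'))
f=lambda p:[225+p[0]/4,40+p[1]/4]
q=lambda p,z:onz(m,[f(p)],z)[0]
b=q((399,402),.043); r=q((398.5,163),.024); tl=q((399.5,663),.027)
h1=q((305,690),.042);h2=q((496,688),.042); hm=(h1+h2)/2
print('boss',b,'ring',r,'tail',tl,'hm',hm,np.linalg.norm(h1-h2), np.linalg.norm(r-b),np.linalg.norm(hm-b))
for p in(r,):print(np.degrees(np.arctan2(*(p-tl)[1::-1])))
print(np.degrees(np.arctan2(*(b-hm)[1::-1])))
M=np.array([[.953,.302,0],[.302,-.953,0],[0,0,-1]])
y=np.radians(17.4); g=b-.05*np.array([np.cos(y),np.sin(y),0]); g[2]=.033
print('grip',g,'d tool',M.T@(g-[.02e-9,0,.002]-[0.52664546,-0.20087645,0.24728481]))
E
```

```text
boss [ 0.57075904 -0.18712424  0.043     ] ring [ 0.63379901 -0.16705397  0.024     ] tail [ 0.49320096 -0.21190434  0.027     ] hm [ 0.48960007 -0.21330936  0.042     ] 0.05743588016458794 0.06883207189407578 0.08528445062244437
17.69253178936316
17.88176810003466
grip [ 0.52304702 -0.20207628  0.033     ] d tool [-3.79166229e-03  5.67129615e-05  2.16284810e-01]
```

Request:
carry_out([
  [-0.004,0,0.04,0,0,0],
  [-0.004,0,0.08,0,0,0],
  [-0.004,0,0.12,0,0,0],
  [-0.004,0,0.15,0,0,0],
  [-0.004,0,0.18,0,0,0],
  [-0.004,0,0.2,0,0,0],
  [-0.004,0,0.21,0,0,0],
  [-0.004,0,0.216,0,0,0],
  [-0.004,0,0.216,0,0,0],
  [-0.004,0,0.216,0,0,0],
])

```text
time_s: 6.68
tcp_pos: [0.523, -0.2036, 0.0325]
eef_rot: [3.105, 0.473, 0.002]
wrist_force: [0.6, 0.4, -0.3]
finger_gap: 1.0
```

```bash
python3 - <<'E'
from h import *
from station import *
import json
o=get_obs(); print(o['tcp_pos'],o['wrist_force'])
im=camera('wrist')[:,:,::-1]; cv2.imwrite('pics/w3.png',im)
crop(camera('side')[:,:,::-1],260,220,380,310,6,'pics/c7.png')
E
```

```text
[ 0.52302068 -0.20360303  0.03245419] [ 0.60659737  0.43458452 -0.27957221]
```

View pics/w3.png

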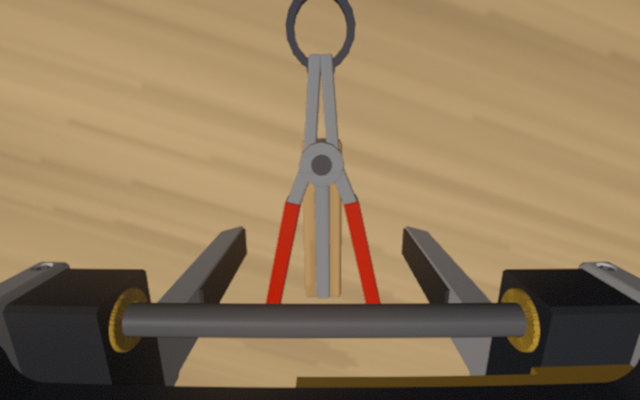

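View pics/c7.png

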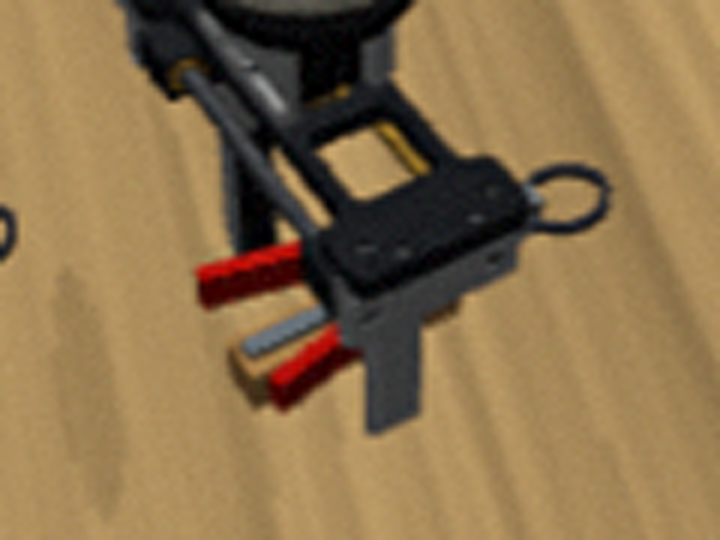

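Request:
carry_out([
  [0,-0.001,0,0,0,0],
  [0,-0.001,0,0,0,0],
  [0,-0.001,0,0,0,0],
  [0,-0.001,0,0,0,0],
  [0,-0.001,0,0,0,0],
  [0,-0.001,0,0,0,0],
  [0,-0.001,0,0,0,0],
  [0,-0.001,0,0,0,0],
  [0,-0.001,0,0,0,0],
  [0,-0.001,0,0,0,0],
  [0,-0.001,0,0,0,0],
  [0,-0.001,0,0,0,0],
], fingers=-1, force=27)

```text
time_s: 7.78
tcp_pos: [0.522, -0.2027, 0.0315]
eef_rot: [3.106, 0.472, -0.0]
wrist_force: [-3.0, -1.9, 3.2]
finger_gap: 0.277
```

```bash
python3 - <<'E'
from h import *
from station import *
import json
o=get_obs(); print(o['tcp_pos'],o['wrist_force'],o['finger_gap']*94)
im=camera('wrist')[:,:,::-1]; cv2.imwrite('pics/w4.png',im)
E
```

```text
[ 0.52196335 -0.202688    0.03152527] [-3.04713411 -1.9307482   3.18485029] 25.99861235996243
```

View pics/w4.png

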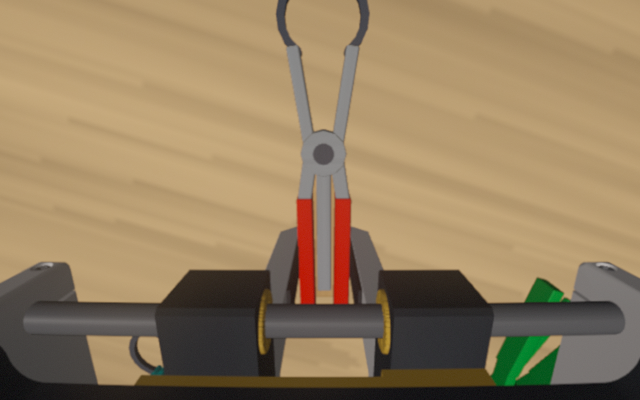

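Request:
carry_out([
  [0,0,-0.003,0,0,0],
  [0,0,-0.008,0,0,0],
  [0,0,-0.015,0,0,0],
  [0,0,-0.025,0,0,0],
  [0,0,-0.04,0,0,0],
  [0,0,-0.06,0,0,0],
  [0,0,-0.08,0,0,0],
  [0,0,-0.1,0,0,0],
  [0,0,-0.115,0,0,0],
  [0,0,-0.12,0,0,0],
  [0,0,-0.12,0,0,0],
  [0,0,-0.12,0,0,0],
])

```text
time_s: 8.83
tcp_pos: [0.5221, -0.2022, 0.1513]
eef_rot: [-3.106, -0.473, -0.0]
wrist_force: [0.5, 0.1, -2.4]
finger_gap: 0.279
```

```bash
python3 - <<'E'
from h import *
from station import *
import json
o=get_obs(); print(o['tcp_pos'],o['wrist_force'],o['wrist_torque'],o['finger_gap']*94)
im=camera('wrist')[:,:,::-1]; cv2.imwrite('pics/w5.png',im)
s=camera('side')[:,:,::-1];cv2.imwrite('pics/s5.png',s);crop(s,230,120,390,270,5,'pics/c8.png')
s=camera('scene')[:,:,::-1];cv2.imwrite('pics/sc5.png',s)
E
```

```text
[ 0.52205721 -0.20223052  0.15129002] [ 0.5332321   0.09961223 -2.40624408] [-0.04151321  0.22365785  0.01977522] 26.232291618450827
```

View pics/w5.png

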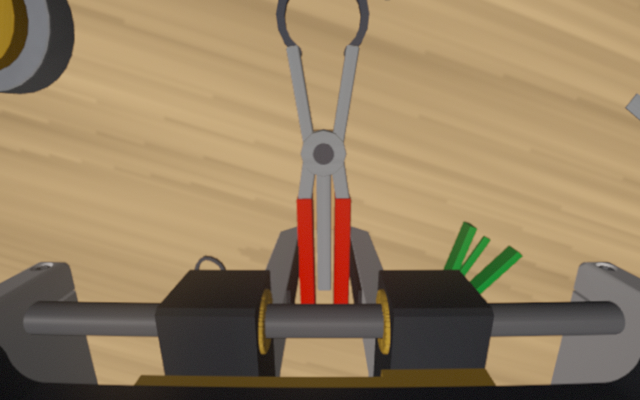

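View pics/c8.png

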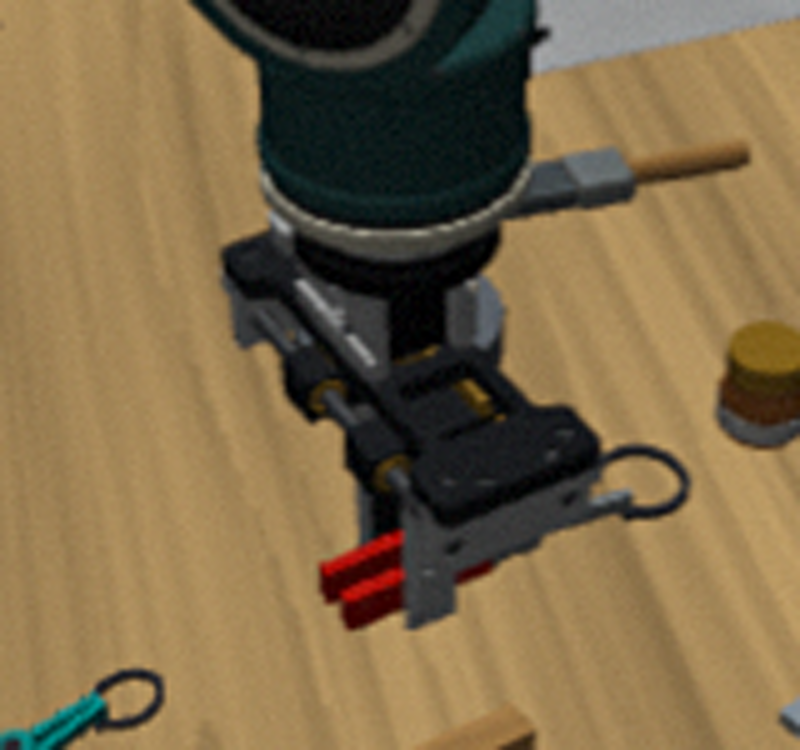

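View pics/sc5.png

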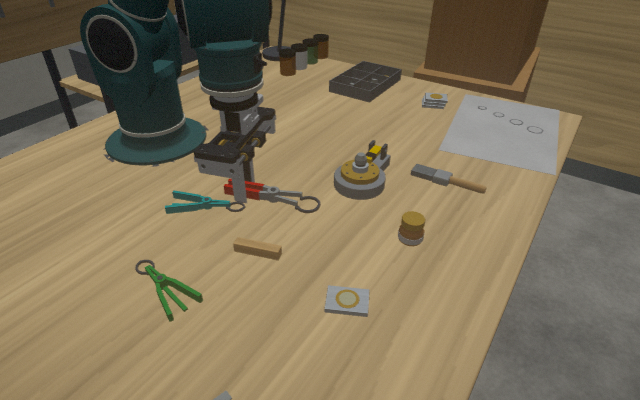

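```bash
python3 - <<'E'
from h import *
from station import *
m=camera_model('wrist'); o=get_obs(); M=R.from_rotvec(o['eef_rot']).as_matrix(); t=np.array(o['tcp_pos'])
print(M.round(4))
b=onz(m,[[323,153.5]],t[2]+.0115)[0]; print('boss tool',M.T@(b-t))
tail=onz(m,[[323.5,289]],t[2]+.0315-.0315-.0045)[0]; print('tail tool',M.T@(tail-t))
rs=onz(m,[[281,13],[365,13],[278,13],[368.5,13]],t[2]-.0075); print('ring sides tool',((rs-t)@M).round(4))
r=M.T@(b-t)+[.064,0,0]; r[2]=.0075
print('ring tool',r,'world',M@r+t)
print(proj(m,M@r+t))
a=cv2.imread('pics/sc5.png'); crop(a,290,120,430,220,5.5,'pics/c9.png')
# triangulate ring from scene/side
E
```

```text
[[ 9.548e-01  2.972e-01 -1.400e-03]
 [ 2.972e-01 -9.548e-01  1.000e-04]
 [-1.300e-03 -5.000e-04 -1.000e+00]]
boss tool [ 0.05629008 -0.00118809 -0.01157018]
tail tool [-0.02422172 -0.00100811  0.00453098]
ring sides tool [[ 0.1216 -0.0214  0.0074]
 [ 0.1216  0.019   0.0073]
 [ 0.1216 -0.0228  0.0074]
 [ 0.1216  0.0207  0.0073]]
ring tool [ 0.12029008 -0.00118809  0.0075    ] world [ 0.63616926 -0.16549047  0.14300788]
[[322.97741455  16.01033802]]
```

View pics/c9.png

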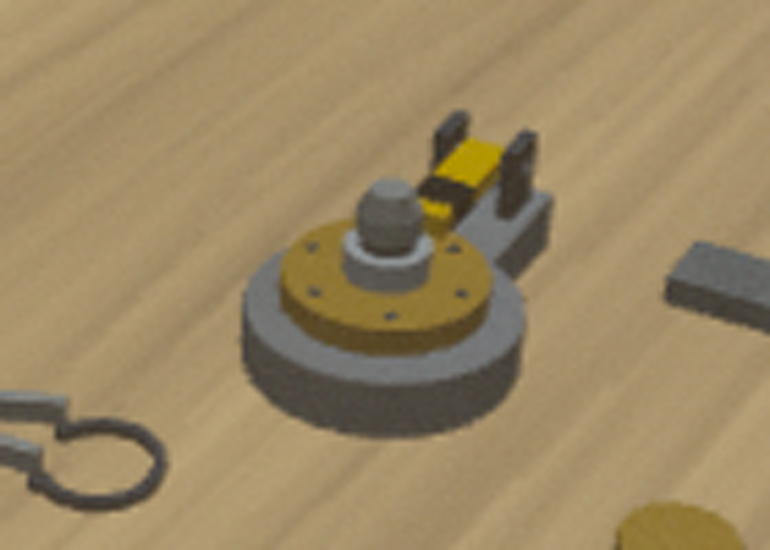

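```bash
python3 - <<'E'
from h import *
crop(cv2.imread('pics/w5.png'),260,0,390,100,6,'pics/c10.png')
crop(cv2.imread('pics/s5.png'),300,180,390,250,8,'pics/c11.png')
crop(cv2.imread('pics/sc5.png'),220,170,330,230,7,'pics/c12.png')
E
```

```text
(no output)
```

View pics/c10.png

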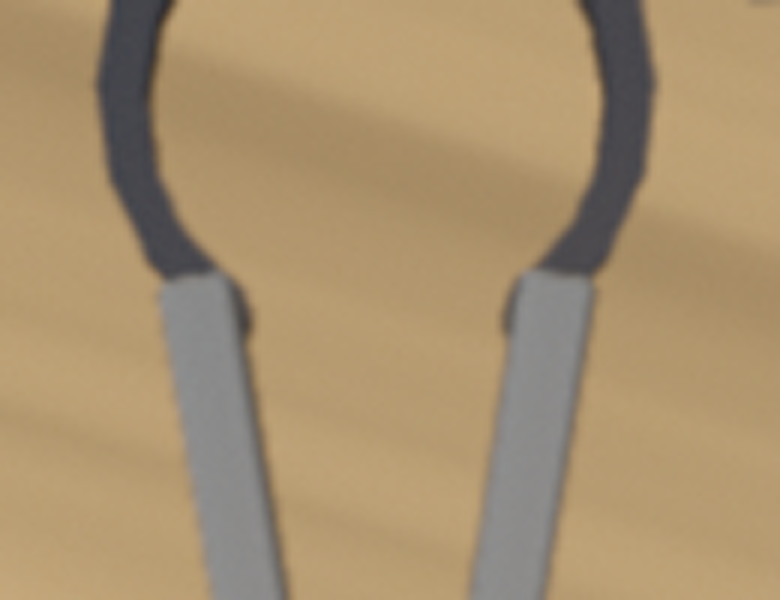

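View pics/c11.png

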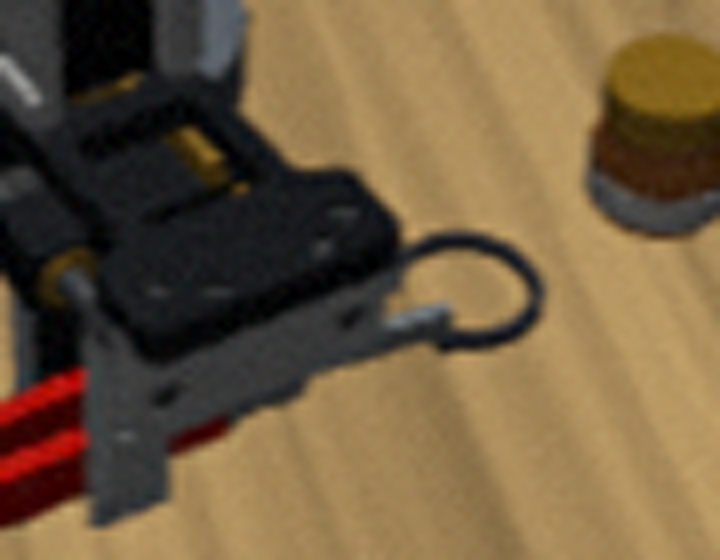

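View pics/c12.png

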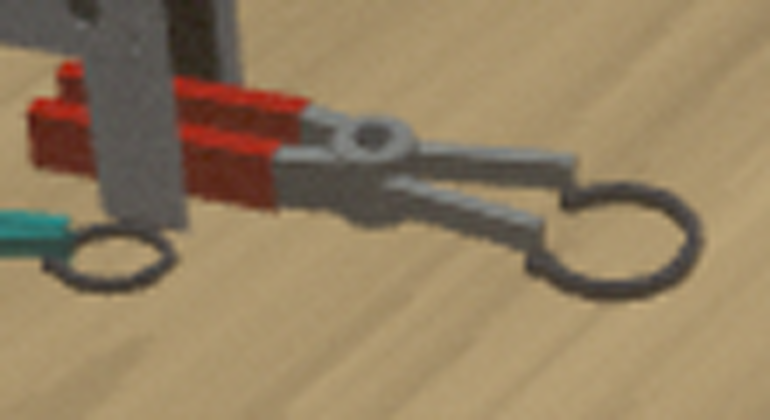

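```bash
cat > fit.py <<'E'
from h import *
from station import *
from scipy.optimize import least_squares
ms={k:camera_model(k) for k in('scene','side','wrist')}
o=get_obs(); M=R.from_rotvec(o['eef_rot']).as_matrix(); t=np.array(o['tcp_pos'])
th=np.linspace(-2.3,2.3,60)
ring=np.concatenate([np.c_[23*np.cos(th),23*np.sin(th),s*2+0*th] for s in(-1,1)])/1000+[.064,0,.002] # pliers origin frame
def fit(meas,use,fixed=None):
  def wr(p):
    # p: origin in tool frame (x,y,z) + rotvec small about pliers axes
    Rp=M@np.diag([1.,-1,-1])@R.from_rotvec(p[3:6]).as_matrix(); c=M@p[:3]+t
    return lambda X: X@Rp.T+c
  def res(p,raw=False):
    w=wr(p);e=[]
    for cam,kind,X,val in meas:
      if cam not in use: continue
      off=p[6:8] if cam=='scene' else p[8:10] if cam=='side' else np.zeros(2)
      if kind=='pt': e+=list(proj(ms[cam],w(np.array([X])/1000))[0]+off-val)
      else:
        uv=proj(ms[cam],w(ring))+off
        e.append({'r':uv[:,0].max,'l':uv[:,0].min,'t':uv[:,1].min,'b':uv[:,1].max}[X]()-val)
    if raw: return np.array(e)
    return np.r_[e,p[6:]/1.0, p[3]/.02]
  s=least_squares(res,[.056,-.001,.0095,0,0,0,0,0,0,0],x_scale=[.01]*3+[.05]*3+[1]*4,loss='soft_l1')
  return s.x,res(s.x,True),wr(s.x)
E
cat > f5.py <<'E'
from fit import *
a=lambda x,y:np.array([260+x/6,y/6]); b=lambda x,y:np.array([300+x/8,180+y/8]); c=lambda x,y:np.array([220+x/7,170+y/7])
meas=[('wrist','pt',(0,0,21),np.array([323,153.5])),('wrist','e','l',260+98/6),('wrist','e','r',260+655/6),
('wrist','pt',(-75,0,5),np.array([323.5,289])),
('scene','pt',(0,0,21),c(374,136)),('scene','e','r',220+703/7),('scene','e','t',170+182/7),('scene','e','b',170+299/7),
('scene','pt',(-90,-14,2),c(33,166)),('scene','pt',(-90,-14,20),c(33,101)),
('side','e','r',300+545/8),('side','e','t',180+233/8),('side','e','b',180+349/8)]
for use in(('wrist',),('scene','side'),('wrist','scene','side')):
  p,e,w=fit(meas,use); print(use,'orig tool mm',(p[:3]*1000).round(2),'rot deg',np.degrees(p[3:6]).round(2),'off',p[6:].round(2),'\n',e.round(2), 'ring',w(np.array([[.064,0,.002]]))[0].round(4), 'ring tool',(M.T@(w(np.array([[.064,0,.002]]))[0]-t)).round(4))
E
python3 f5.py
```

```text
('wrist',) orig tool mm [54.27 -1.17  9.38] rot deg [-0.02  5.51  0.13] off [0. 0. 0. 0.] 
 [ 0.02 -0.   -0.01 -0.01 -0.01  0.  ] ring [ 0.6341 -0.166   0.137 ] ring tool [ 0.1182 -0.0013  0.0135]
('scene', 'side') orig tool mm [54.81 -3.18 11.44] rot deg [-0.39 -0.56 -1.79] off [-0.12  0.09  0.09 -0.13] 
 [-0.11 -0.37  0.31 -0.25  0.49  0.57 -0.52 -0.7   0.59 -0.09 -0.42  0.61] ring [ 0.6347 -0.1659  0.1417] ring tool [ 0.1188 -0.0012  0.0088]
('wrist', 'scene', 'side') orig tool mm [54.91 -1.21  8.4 ] rot deg [0.09 3.07 0.23] off [ 0.22  0.72  0.12 -0.3 ] 
 [ 0.03  0.8  -1.48  0.79  0.19 -2.34  0.46 -0.33  0.83  0.5   1.79 -0.54
 -2.1  -1.3  -0.95 -0.12 -0.17  0.51] ring [ 0.6348 -0.1656  0.1407] ring tool [ 0.1189 -0.0015  0.0098]
```

```bash
python3 - <<'E'
from h import *
a=cv2.imread('pics/w4.png');b=cv2.imread('pics/w5.png')
crop(np.vstack([a[0:90,255:395],b[0:90,255:395]]),0,0,140,180,4,'pics/c13.png')
# template match subpixel shifts for boss and jaw tips
for n,(x0,y0,x1,y1) in {'boss':(300,128,347,178),'jawL':(283,40,305,60),'jawR':(340,40,366,60),'tail':(315,270,332,300),'handles':(294,195,354,215)}.items():
  T=cv2.cvtColor(a[y0:y1,x0:x1],6); G=cv2.cvtColor(b[max(0,y0-8):y1+8,x0-8:x1+8],6)
  r=cv2.matchTemplate(cv2.resize(G,None,fx=4,fy=4,interpolation=2),cv2.resize(T,None,fx=4,fy=4,interpolation=2),5)
  _,v,_,l=cv2.minMaxLoc(r); print(n,np.array(l)/4-8,round(v,3))
E
```

```text
boss [ 0.  -0.5] 0.982
jawL [0. 0.] 0.996
jawR [0. 0.] 0.989
tail [-0.5  -0.75] 0.927
handles [ 0.   -0.25] 0.995
```

View pics/c13.png

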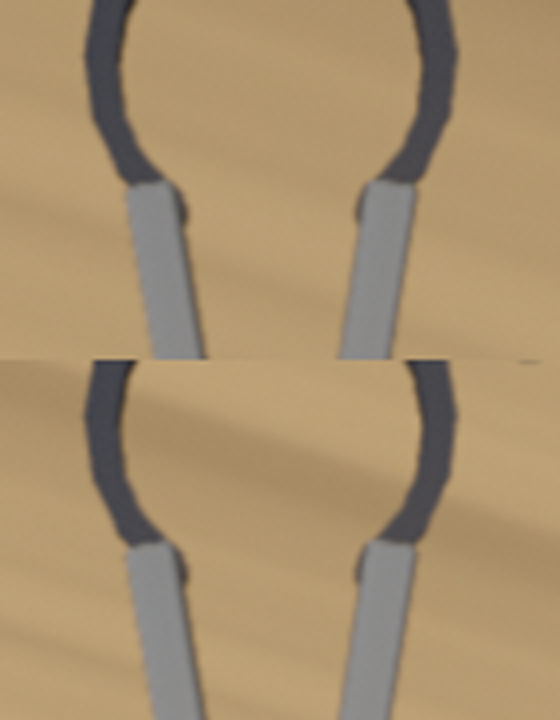

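The pliers haven't rotated in the grip since they lay level on the rest. The ring is about 119–120 mm ahead of the TCP and 7.5 mm below it. The scene view shows the clamp lying down. I'll carry the ring over the axle.

Request:
carry_out([
  [0.001,-0.008,0,0,0,0],
  [0.003,-0.024,0,0,0,0],
  [0.006,-0.046,0,0,0,0],
  [0.009,-0.07,0,0,0,0],
  [0.013,-0.096,0,0,0,0],
  [0.017,-0.122,0,0,0,0],
  [0.02,-0.148,0,0,0,0],
  [0.024,-0.174,0,0,0,0],
  [0.027,-0.2,0,0,0,0],
  [0.031,-0.226,0,0,0,0],
  [0.034,-0.25,0,0,0,0],
  [0.037,-0.27,0,0,0,0],
  [0.039,-0.282,0,0,0,0],
  [0.039,-0.288,0,0,0,0],
  [0.039,-0.288,0.015,0,0,0],
  [0.039,-0.288,0.025,0,0,0],
  [0.039,-0.288,0.032,0,0,0],
  [0.039,-0.288,0.032,0,0,0],
  [0.039,-0.288,0.032,0,0,0],
])

```text
time_s: 10.57
tcp_pos: [0.4736, 0.0833, 0.1193]
eef_rot: [3.105, 0.47, -0.001]
wrist_force: [-0.4, -0.2, -1.6]
finger_gap: 0.283
```

```bash
cat > look.py <<'E'
import sys
from h import *
from station import *
n=sys.argv[1]
o=get_obs(); print(o['time_s'],np.round(o['tcp_pos'],4),np.round(o['wrist_force'],2),np.round(o['wrist_torque'],3),o['finger_gap']*94); print(R.from_rotvec(o['eef_rot']).as_matrix().round(4))
im=camera('wrist')[:,:,::-1]; cv2.imwrite(f'pics/w{n}.png',im); crop(im,260,0,390,100,6,f'pics/wc{n}.png')
s=camera('side')[:,:,::-1];cv2.imwrite(f'pics/s{n}.png',s);crop(s,260,130,360,210,8,f'pics/sic{n}.png')
s=camera('scene')[:,:,::-1];cv2.imwrite(f'pics/sc{n}.png',s);crop(s,300,125,400,195,8,f'pics/scc{n}.png')
E
python3 look.py 6
```

```text
10.5667 [0.4736 0.0833 0.1193] [-0.42 -0.18 -1.56] [ 0.011  0.196 -0.019] 26.585888916922375
[[ 9.551e-01  2.961e-01 -8.000e-04]
 [ 2.961e-01 -9.551e-01 -9.000e-04]
 [-1.000e-03  6.000e-04 -1.000e+00]]
```

View pics/wc6.png

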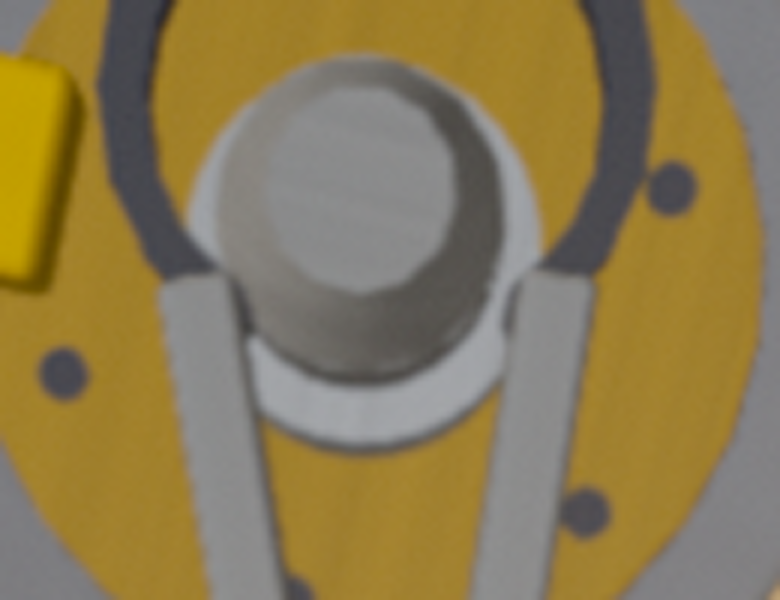

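View pics/sic6.png

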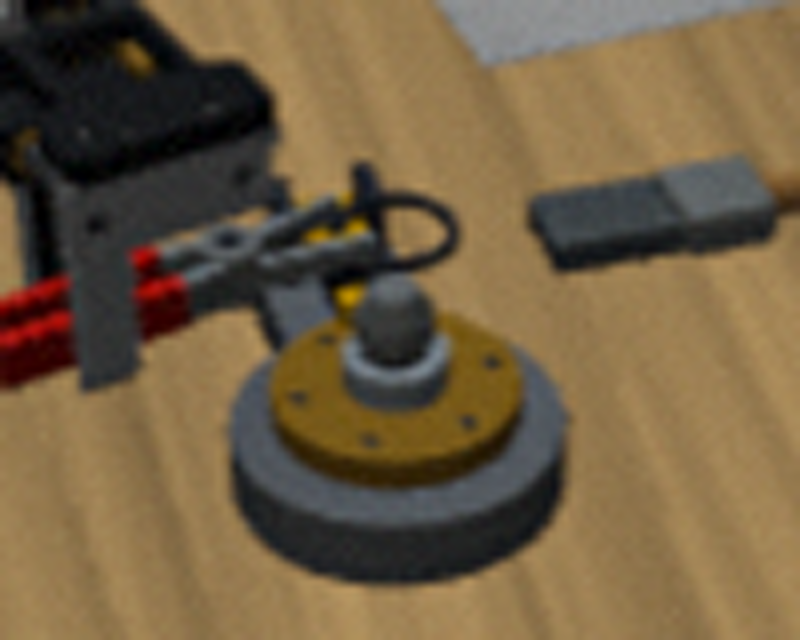

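View pics/scc6.png

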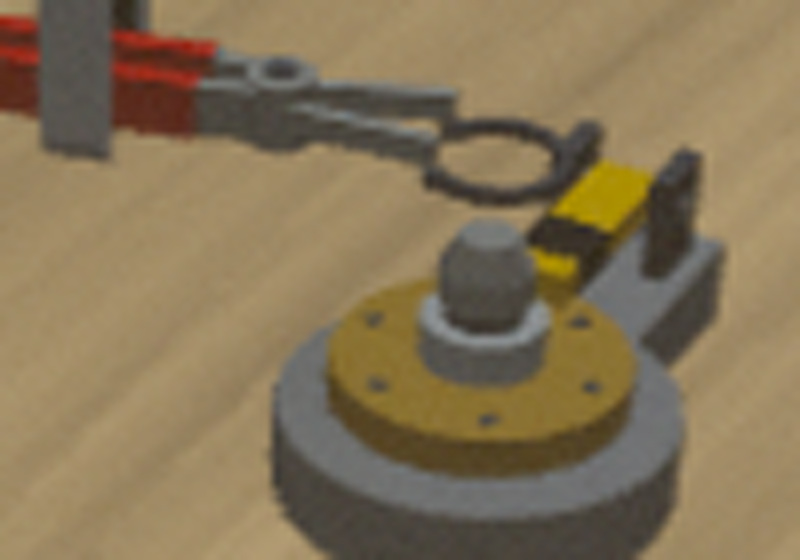

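```bash
cat > f6.py <<'E'
from fit import *
wc=lambda x,y:[260+x/6,y/6]; si=lambda x,y:[260+x/8,130+y/8]; sc=lambda x,y:[300+x/8,125+y/8]
m=ms['wrist']
for n,p,z in [('tip',(361,189),.087),('hubrim bottom',(362,453),.060),('hubL',(185,240),.06),('hubR',(544,240),.06),('tipL',(266,187),.087),('tipR',(457,187),.087),('tipT',(361,86),.087),('tipB',(361,292),.087)]:
  P=onz(m,[wc(*p)],z)[0]; print(n,(M.T@(P-t)).round(4),P.round(4))
# holes in disc opposite pairs? visible only some
print('tip tri',tri([ms['scene'],ms['side']],[[sc(491,236)],[si(399,293)]]).round(4))
meas=[('wrist','pt',(0,0,21),np.array([323,153.0])),('wrist','e','l',260+98/6),('wrist','e','r',260+655/6),
('scene','pt',(0,0,21),np.array(sc(281,72))),('scene','e','r',sc(562,0)[0]),('scene','e','t',sc(0,118)[1]),('scene','e','b',sc(0,204)[1]),
('side','pt',(0,0,21),np.array(si(231,240))),('side','e','r',si(461,0)[0]),('side','e','t',si(0,189)[1]),('side','e','b',si(0,272)[1])]
for use in(('scene','side'),('wrist','scene','side')):
  p,e,w=fit(meas,use); print(use,'orig tool mm',(p[:3]*1000).round(2),'rot deg',np.degrees(p[3:6]).round(2),'off',p[6:].round(2),'\n',e.round(2), 'ring',w(np.array([[.064,0,.002]]))[0].round(4), 'ring tool',(M.T@(w(np.array([[.064,0,.002]]))[0]-t)).round(4))
E
python3 f6.py
```

```text
tip [ 0.1194 -0.0028  0.0329] [0.5872 0.1219 0.087 ]
hubrim bottom [ 0.0991 -0.0031  0.0599] [0.5678 0.1161 0.06  ]
hubL [ 0.1207 -0.0219  0.0599] [0.5829 0.1405 0.06  ]
hubR [0.1207 0.0164 0.0599] [0.5943 0.1039 0.06  ]
tipL [ 0.1196 -0.0117  0.0329] [0.5848 0.1304 0.087 ]
tipR [0.1196 0.0061 0.0329] [0.5901 0.1134 0.087 ]
tipT [ 0.1282 -0.0028  0.033 ] [0.5956 0.1245 0.087 ]
tipB [ 0.1104 -0.0028  0.0329] [0.5787 0.1193 0.087 ]
tip tri [0.5886 0.1167 0.0874]
('scene', 'side') orig tool mm [53.97  3.89  8.16] rot deg [-0.17  1.42  2.23] off [-0.18  0.13  0.16 -0.24] 
 [-0.79 -0.26  1.31 -0.36  0.53 -0.1   0.04 -0.06  0.01  0.18] ring [0.5871 0.1175 0.1122] ring tool [0.1179 0.0014 0.0077]
('wrist', 'scene', 'side') orig tool mm [55.66 -1.11 12.54] rot deg [-0.15  1.21  0.2 ] off [-0.79 -0.61  0.22 -0.59] 
 [ 0.04  0.12 -0.66  0.51 -0.22 -0.19  1.54  0.04  0.91 -0.27 -0.07  0.05
  0.22  0.39] ring [0.588  0.1206 0.1081] ring tool [ 0.1197 -0.0013  0.0119]
```

Request:
carry_out([
  [-0.001,-0.002,0.005,0,0,0],
  [-0.001,-0.002,0.01,0,0,0],
  [-0.001,-0.002,0.015,0,0,0],
  [-0.001,-0.002,0.02,0,0,0],
  [-0.001,-0.002,0.025,0,0,0],
  [-0.001,-0.002,0.025,0,0,0],
  [-0.001,-0.002,0.025,0,0,0],
])

```text
time_s: 11.3
tcp_pos: [0.4721, 0.0854, 0.0942]
eef_rot: [3.105, 0.472, -0.001]
wrist_force: [0.5, 0.1, -2.5]
finger_gap: 0.279
```

```bash
python3 look.py 7
```

```text
11.3 [0.4721 0.0854 0.0942] [ 0.48  0.12 -2.52] [-0.08   0.178 -0.012] 26.228245001035834
[[ 9.549e-01  2.971e-01 -5.000e-04]
 [ 2.971e-01 -9.549e-01 -6.000e-04]
 [-7.000e-04  4.000e-04 -1.000e+00]]
```

View pics/wc7.png

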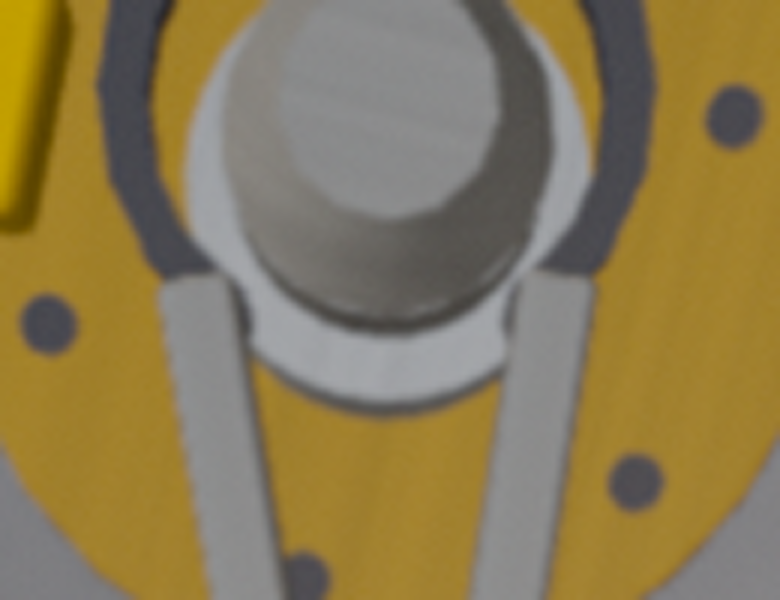

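View pics/sic7.png

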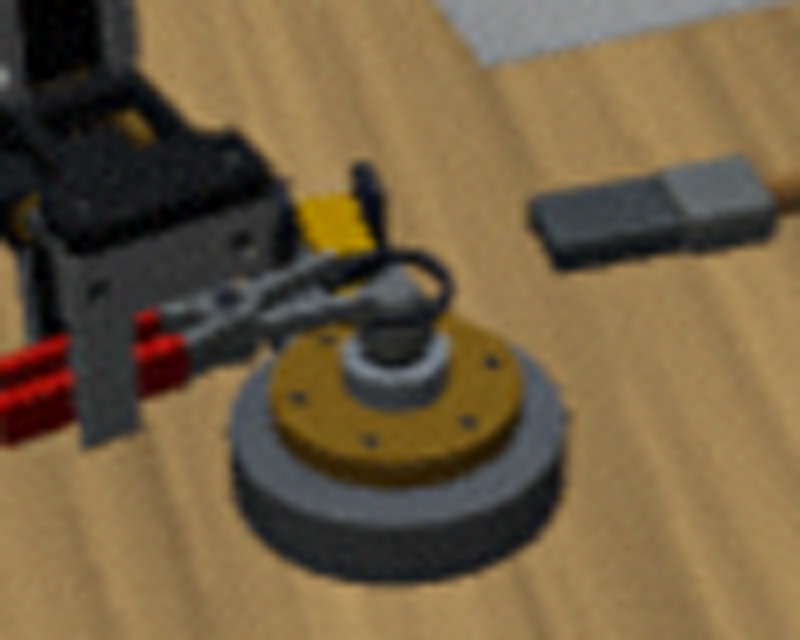

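View pics/scc7.png

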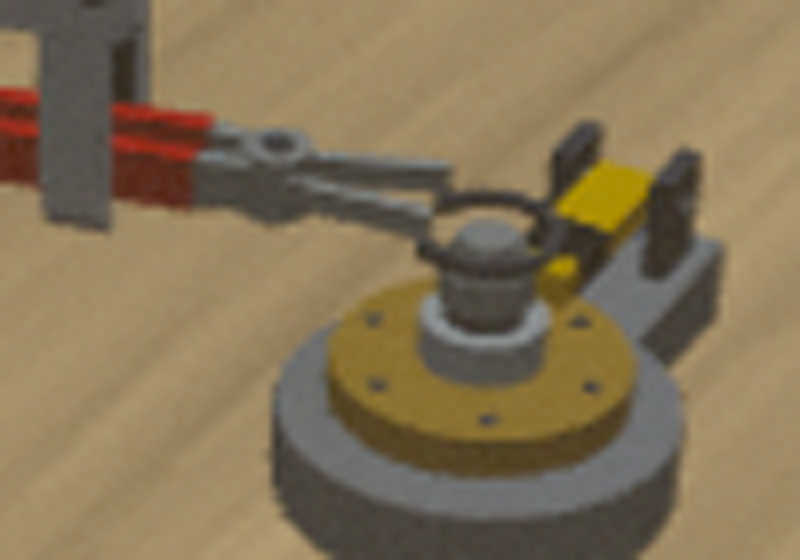

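```bash
cat > f7.py <<'E'
from fit import *
wc=lambda x,y:[260+x/6,y/6]; si=lambda x,y:[260+x/8,130+y/8]; sc=lambda x,y:[300+x/8,125+y/8]
m=ms['wrist']
for n,p,z in [('tipB',(390,218),.087),('tipL',(281,105),.087),('tipR',(500,105),.087),('hubrim bottom',(388,403),.060),('ringmid',(376.5,82),t[2]-.0075),('ringL',(98,82),t[2]-.0075),('ringR',(655,82),t[2]-.0075)]:
  P=onz(m,[wc(*p)],z)[0]; print(n,(M.T@(P-t)).round(4),P.round(4))
meas=[('scene','pt',(0,0,21),np.array(sc(278,144))),('scene','e','r',sc(565,0)[0]),('scene','e','t',sc(0,188)[1]),('scene','e','b',sc(0,277)[1]),
('side','pt',(0,0,21),np.array(si(231,299))),('side','e','r',si(456,0)[0]),('side','e','t',si(0,246)[1])]
p,e,w=fit(meas,('scene','side')); print('orig tool mm',(p[:3]*1000).round(2),'rot deg',np.degrees(p[3:6]).round(2),'off',p[6:].round(2),'\n',e.round(2), 'ring',w(np.array([[.064,0,.002]]))[0].round(4))
print('tip tri',tri([ms['scene'],ms['side']],[[sc(490,236)],[si(399,293)]]).round(4))
# compare: project ring centre hypothesis
for a in ('scene','side'): 
  for n,c in (('tip',[.5872,.1219,.087]),('ringnom',M@np.array([.1203,-.0012,.0075])+t)): print(a,n,proj(ms[a],c))
E
python3 f7.py
```

```text
tipB [ 0.1112 -0.0002  0.0077] [0.5785 0.1189 0.087 ]
tipL [ 0.1197 -0.009   0.0077] [0.584  0.1297 0.087 ]
tipR [0.1197 0.0086 0.0077] [0.5892 0.1129 0.087 ]
hubrim bottom [ 0.1008 -0.0003  0.0347] [0.5685 0.1158 0.06  ]
ringmid [ 0.1213 -0.0013  0.0075] [0.5878 0.1229 0.0872]
ringL [ 0.1214 -0.0236  0.0075] [0.5812 0.1442 0.0872]
ringR [0.1214 0.021  0.0075] [0.5945 0.1016 0.0872]
orig tool mm [54.93  3.73  8.13] rot deg [-0.11  1.7   2.82] off [-0.07  0.03  0.08 -0.07] 
 [-0.32 -0.13  0.41 -0.27  0.38 -0.06  0.05 -0.02  0.02] ring [0.5861 0.1204 0.0867]
tip tri [0.5885 0.1162 0.0877]
scene tip [[361.83637136 153.72881266]]
scene ringnom [[361.85046439 153.50333562]]
side tip [[308.96975516 165.57199915]]
side ringnom [[308.80801095 165.40688254]]
```

Request:
carry_out([
  [-0.0005,0.001,0.001,0,0,0],
  [-0.0005,0.001,0.004,0,0,0],
  [-0.0005,0.001,0.007,0,0,0],
  [-0.0005,0.001,0.009,0,0,0],
  [-0.0005,0.001,0.009,0,0,0],
  [-0.0005,0.001,0.009,0,0,0],
])

```text
time_s: 11.95
tcp_pos: [0.472, 0.0844, 0.0853]
eef_rot: [3.106, 0.472, -0.0]
wrist_force: [0.0, -0.8, -1.1]
finger_gap: 0.278
```

```bash
python3 look.py 8
```

```text
11.95 [0.472  0.0844 0.0853] [ 0.   -0.75 -1.13] [-0.114  0.189 -0.026] 26.145577417138583
[[ 9.548e-01  2.971e-01 -2.000e-04]
 [ 2.971e-01 -9.548e-01 -3.000e-04]
 [-3.000e-04  2.000e-04 -1.000e+00]]
```

View pics/wc8.png

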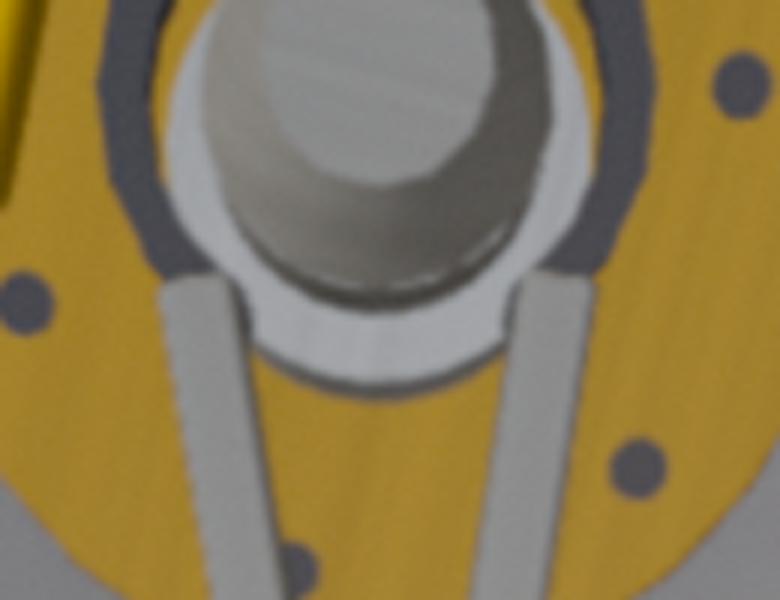

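View pics/scc8.png

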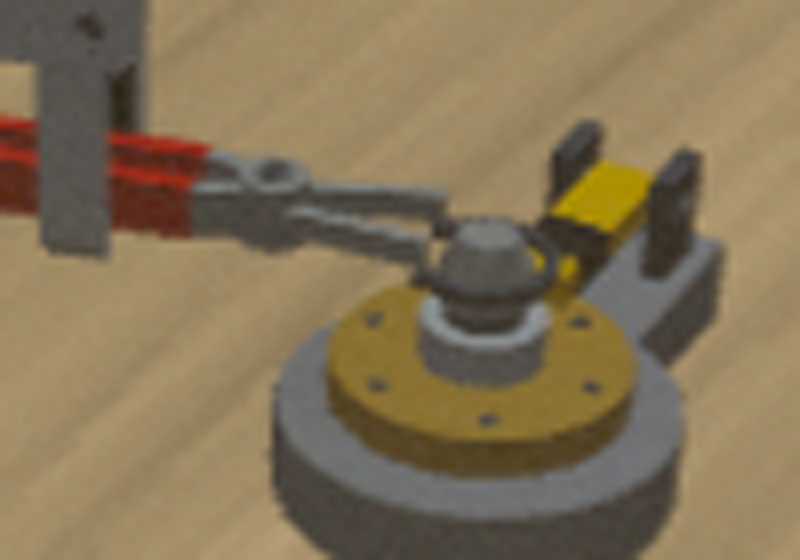

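View pics/sic8.png

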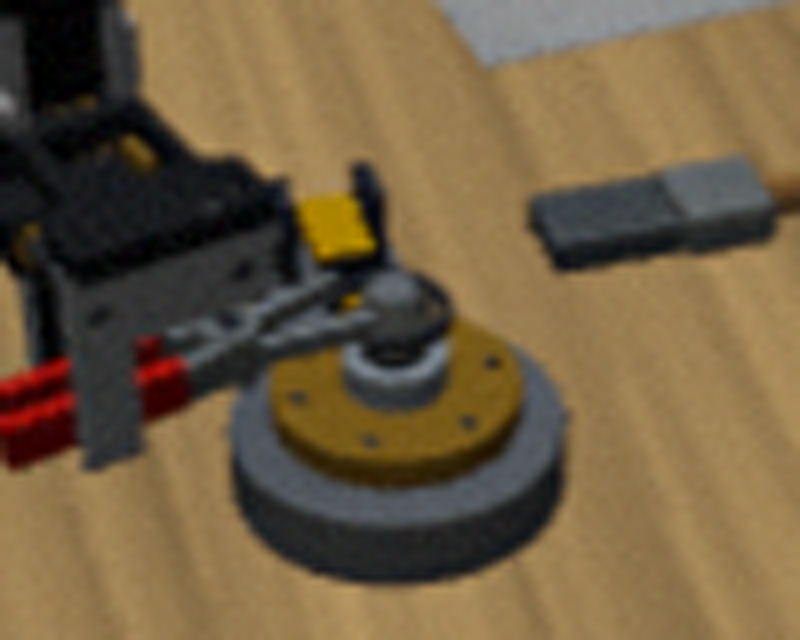

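```bash
python3 - <<'E'
from fit import *
wc=lambda x,y:[260+x/6,y/6]
m=ms['wrist']
for n,p,z in [('tipB',(379,186),.087),('bodyB',(379,291),.077),('hubrim bottom',(379,385),.060),('ringmid',(376.5,82),t[2]-.0075)]:
  P=onz(m,[wc(*p)],z)[0]; print(n,(M.T@(P-t)).round(4),P.round(4))
E
```

```text
tipB [ 0.1115 -0.0011 -0.0015] [0.5782 0.1187 0.087 ]
bodyB [ 0.1058 -0.0011  0.0085] [0.5728 0.1171 0.077 ]
hubrim bottom [ 0.101  -0.0011  0.0255] [0.5682 0.1157 0.06  ]
ringmid [ 0.1213 -0.0013  0.0075] [0.5875 0.1218 0.078 ]
```

Request:
carry_out([
  [-0.0003,0,0.002,0,0,0],
  [-0.0003,0,0.004,0,0,0],
  [-0.0003,0,0.005,0,0,0],
  [-0.0003,0,0.006,0,0,0],
  [-0.0003,0,0.006,0,0,0],
])

```text
time_s: 12.52
tcp_pos: [0.4716, 0.0844, 0.0793]
eef_rot: [3.106, 0.472, -0.0]
wrist_force: [0.3, -0.2, -1.9]
finger_gap: 0.279
```

Request:
carry_out([
  [0,0,0.002,0,0,0],
  [0,0,0.004,0,0,0],
  [0,0,0.006,0,0,0],
  [0,0,0.006,0,0,0],
])

```text
time_s: 12.85
tcp_pos: [0.4716, 0.0844, 0.0731]
eef_rot: [3.106, 0.472, -0.001]
wrist_force: [-0.5, -0.4, -1.5]
finger_gap: 0.276
```

```bash
python3 look.py 9
```

```text
12.85 [0.4716 0.0844 0.0731] [-0.5  -0.4  -1.52] [-0.048  0.165  0.021] 25.97388315434775
[[ 9.548e-01  2.972e-01 -4.000e-04]
 [ 2.972e-01 -9.548e-01 -3.000e-04]
 [-5.000e-04  2.000e-04 -1.000e+00]]
```

View pics/wc9.png

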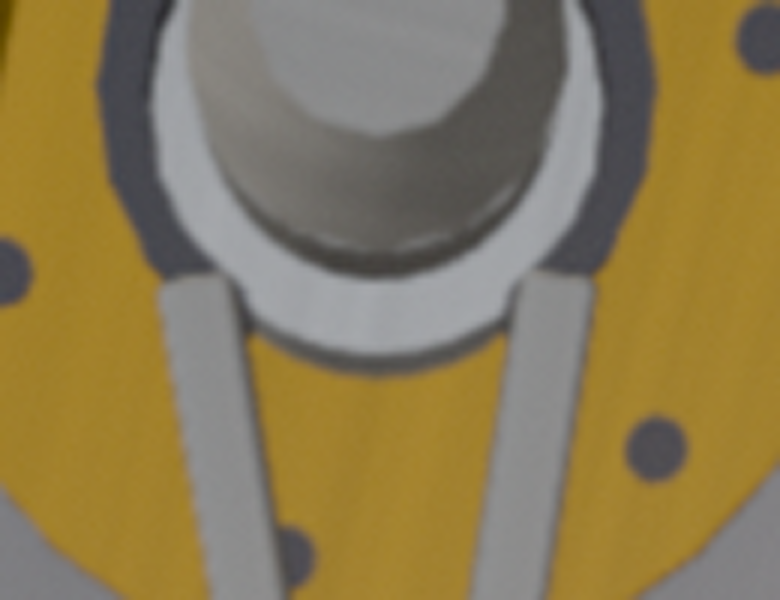

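View pics/scc9.png

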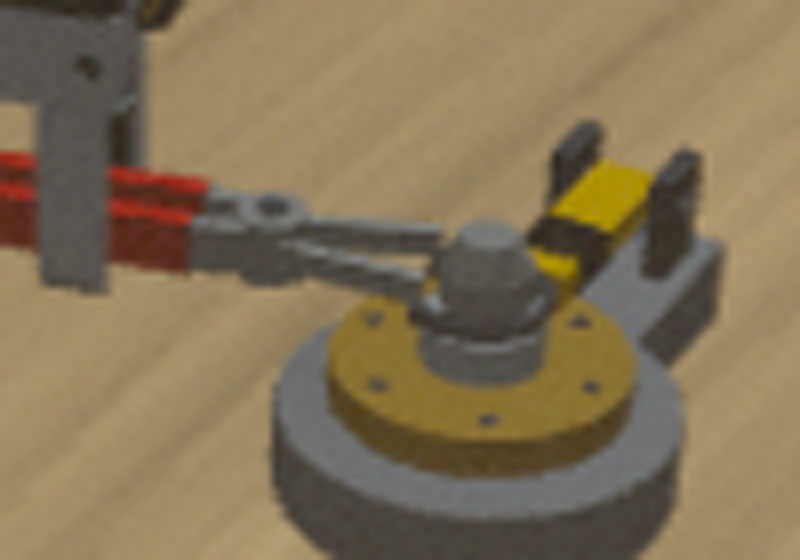

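View pics/sic9.png

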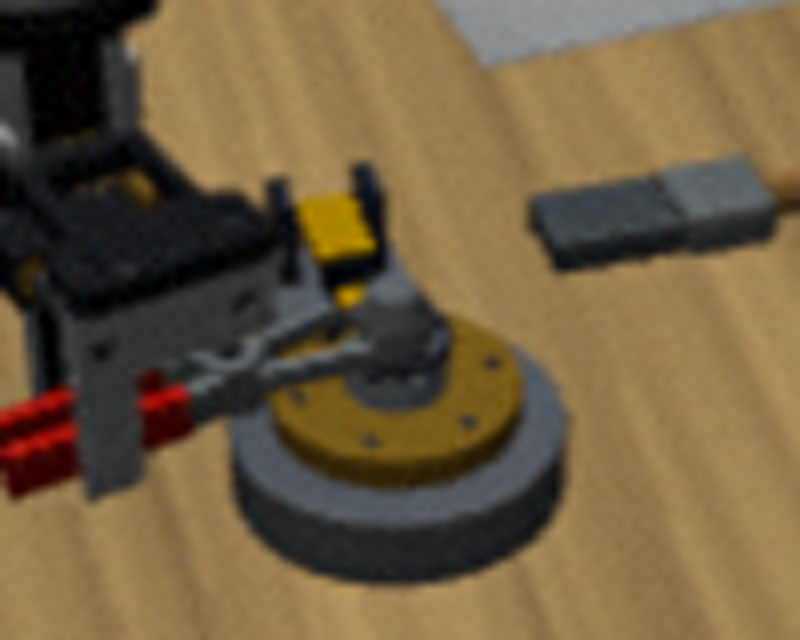

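Request:
carry_out([
  [0,0,0.001,0,0,0],
  [0,0,0.002,0,0,0],
  [0,0,0.0025,0,0,0],
  [0,0,0.0025,0,0,0],
])

```text
time_s: 13.33
tcp_pos: [0.4717, 0.0844, 0.0709]
eef_rot: [3.106, 0.472, -0.0]
wrist_force: [0.2, -1.9, -1.2]
finger_gap: 0.281
```

Request:
carry_out([
  [0,0,0.0005,0,0,0],
  [0,0,0.001,0,0,0],
  [0,0,0.001,0,0,0],
  [0,0,0.001,0,0,0],
])

```text
time_s: 13.67
tcp_pos: [0.4717, 0.0844, 0.07]
eef_rot: [3.106, 0.472, 0.0]
wrist_force: [-0.1, -0.2, -2.5]
finger_gap: 0.279
```

```bash
python3 look.py 10
```

```text
13.6667 [0.4717 0.0844 0.07  ] [-0.14 -0.2  -2.49] [-0.048  0.209  0.018] 26.26298219279632
[[ 9.548e-01  2.973e-01  0.000e+00]
 [ 2.973e-01 -9.548e-01 -1.000e-04]
 [ 0.000e+00  1.000e-04 -1.000e+00]]
```

View pics/wc10.png

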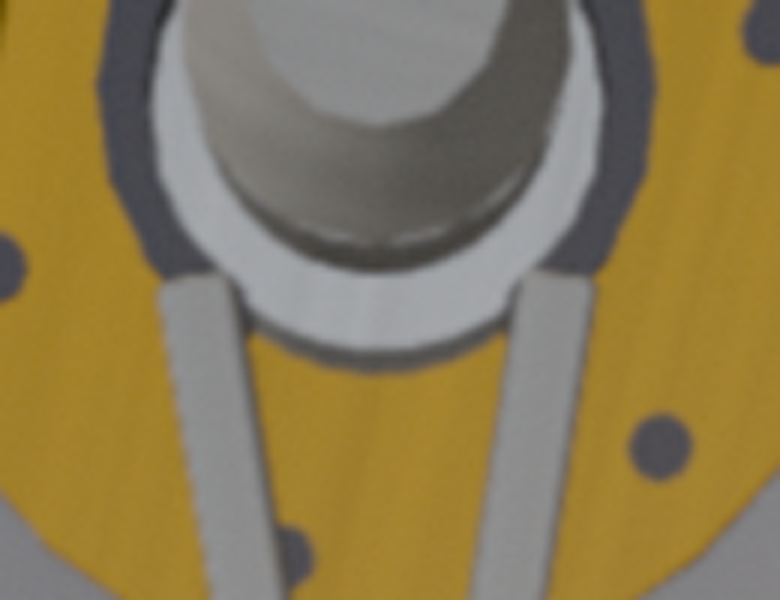

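View pics/scc10.png

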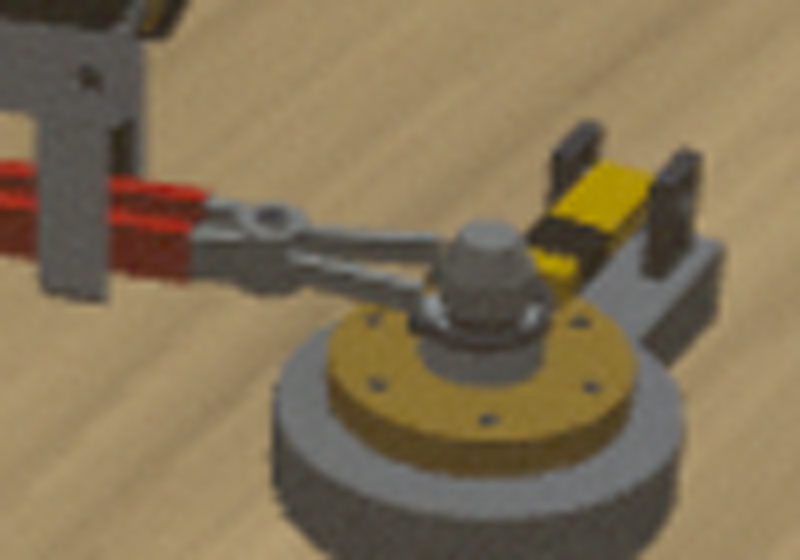

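View pics/sic10.png

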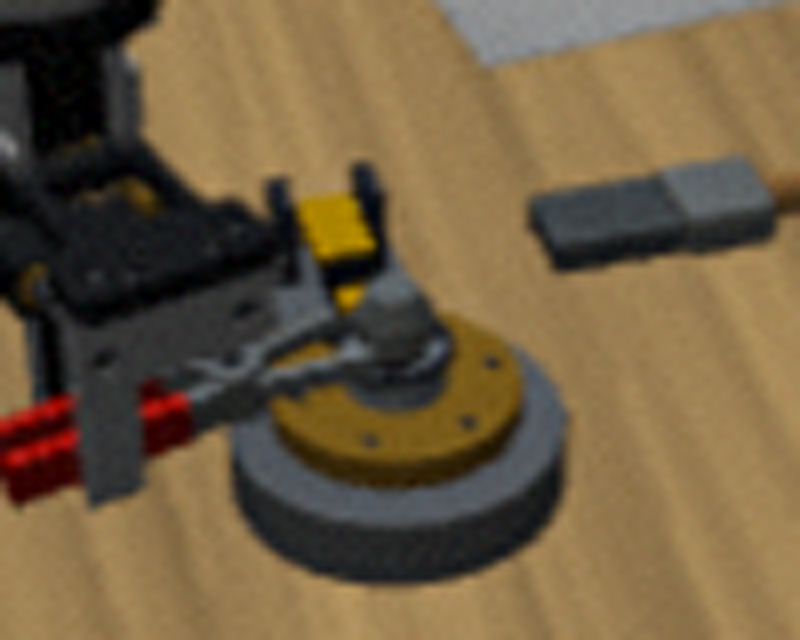

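Request:
carry_out([
  [0,0,0.0005,0,0,0],
  [0,0,0.0005,0,0,0],
  [0,0,0.0005,0,0,0],
])

```text
time_s: 14.07
tcp_pos: [0.4718, 0.0845, 0.0695]
eef_rot: [3.106, 0.472, 0.0]
wrist_force: [0.9, 0.4, -1.8]
finger_gap: 0.276
```

Request:
carry_out([
  [0,0,0.0005,0,0,0],
  [0,0,0.0005,0,0,0],
  [0,0,0.0005,0,0,0],
])

```text
time_s: 14.32
tcp_pos: [0.4718, 0.0844, 0.069]
eef_rot: [3.106, 0.472, 0.0]
wrist_force: [-0.3, -1.2, 0.2]
finger_gap: 0.279
```

Request:
carry_out([
  [0,0,0,0,0,0],
  [0,0,0,0,0,0],
])

```text
time_s: 14.48
tcp_pos: [0.4718, 0.0844, 0.069]
eef_rot: [3.106, 0.472, 0.0]
wrist_force: [0.1, 0.1, -0.9]
finger_gap: 0.28
```

Request:
carry_out([
  [0,0,0.0005,0,0,0],
  [0,0,0.0005,0,0,0],
  [0,0,0.0005,0,0,0],
])

```text
time_s: 14.73
tcp_pos: [0.4718, 0.0845, 0.0685]
eef_rot: [3.106, 0.472, 0.0]
wrist_force: [0.1, -0.2, 0.3]
finger_gap: 0.277
```

```bash
python3 look.py 11
```

```text
14.7333 [0.4718 0.0845 0.0685] [ 0.07 -0.15  0.3 ] [-0.047  0.181 -0.013] 26.066491480460442
[[ 9.548e-01  2.973e-01  1.000e-04]
 [ 2.973e-01 -9.548e-01 -0.000e+00]
 [ 1.000e-04  1.000e-04 -1.000e+00]]
```

View pics/scc11.png

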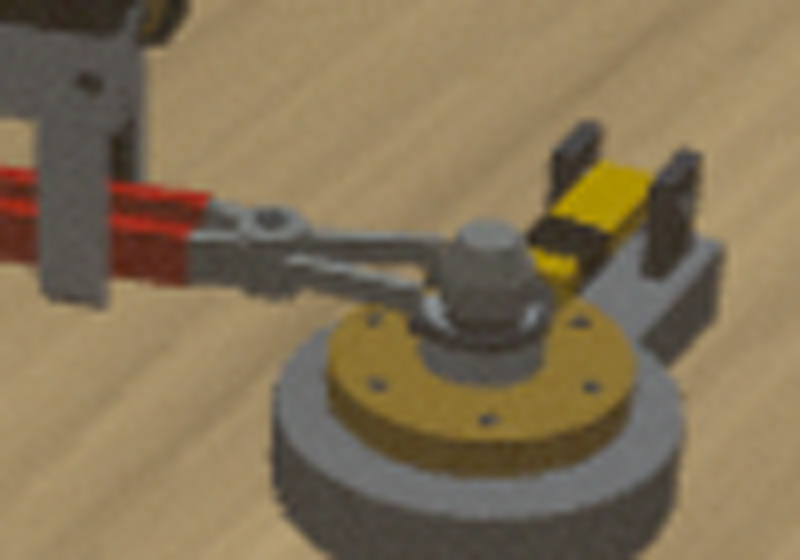

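View pics/w11.png

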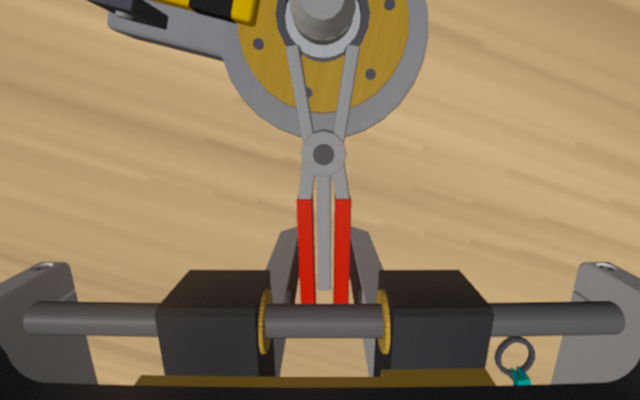

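```bash
cat > sh.py <<'E'
import sys
from h import *
a=cv2.imread('pics/w5.png')
for f in sys.argv[1:]:
  b=cv2.imread(f'pics/w{f}.png')
  for n,(x0,y0,x1,y1) in {'boss':(300,128,347,178),'jawL':(284,46,302,75),'jawR':(343,46,362,75),'handles':(294,195,354,215)}.items():
    T=cv2.cvtColor(a[y0:y1,x0:x1],6); G=cv2.cvtColor(b[y0-5:y1+5,x0-5:x1+5],6)
    r=cv2.matchTemplate(cv2.resize(G,None,fx=8,fy=8,interpolation=2),cv2.resize(T,None,fx=8,fy=8,interpolation=2),5)
    _,v,_,l=cv2.minMaxLoc(r); print(f,n,np.array(l)/8-5,round(v,3))
E
python3 sh.py 8 10 11
```

```text
8 boss [0.125 0.   ] 0.965
8 jawL [0.25  0.125] 0.615
8 jawR [ 0.625 -0.625] 0.359
8 handles [0.    0.125] 0.989
10 boss [0.125 0.   ] 0.961
10 jawL [0.5  0.25] 0.639
10 jawR [ 0.375 -0.125] 0.377
10 handles [0.    0.125] 0.991
11 boss [0.125 0.25 ] 0.956
11 jawL [ 0.375 -0.25 ] 0.651
11 jawR [ 0.625 -0.75 ] 0.379
11 handles [0.  0.5] 0.99
```

Request:
carry_out([
  [0,0,0.0003,0,0,0],
  [0,0,0.0003,0,0,0],
])

```text
time_s: 15.05
tcp_pos: [0.4717, 0.0845, 0.0682]
eef_rot: [3.106, 0.472, 0.0]
wrist_force: [-1.1, 0.5, 1.5]
finger_gap: 0.278
```

Request:
carry_out([
  [0,0,0,0,0,0],
])

```text
time_s: 15.13
tcp_pos: [0.4717, 0.0844, 0.0682]
eef_rot: [3.106, 0.472, -0.0]
wrist_force: [-1.4, -0.7, 1.0]
finger_gap: 0.282
```

Request:
carry_out([
  [0,0,0,0,0,0],
])

```text
time_s: 15.22
tcp_pos: [0.4718, 0.0844, 0.0682]
eef_rot: [3.106, 0.472, 0.0]
wrist_force: [-0.5, -0.1, -0.3]
finger_gap: 0.281
```

Request:
carry_out([
  [0,0,-0.0003,0,0,0],
  [0,0,-0.0003,0,0,0],
  [0,0,-0.0003,0,0,0],
  [0,0,-0.0003,0,0,0],
])

```text
time_s: 15.55
tcp_pos: [0.4718, 0.0845, 0.0685]
eef_rot: [3.106, 0.472, 0.0]
wrist_force: [-1.4, 0.2, 0.2]
finger_gap: 0.282
```

```bash
python3 look.py 12; python3 sh.py 12; python3 - <<'E'
from h import *
crop(cv2.imread('pics/sc12.png'),325,140,385,180,13,'pics/z12.png')
E
```

```text
15.55 [0.4718 0.0845 0.0685] [-1.44  0.23  0.22] [-0.016  0.139  0.006] 26.467416341905736
[[ 9.548e-01  2.973e-01  0.000e+00]
 [ 2.973e-01 -9.548e-01 -1.000e-04]
 [ 0.000e+00  1.000e-04 -1.000e+00]]
12 boss [0.125 0.375] 0.956
12 jawL [ 0.375 -0.375] 0.656
12 jawR [ 0.625 -0.625] 0.375
12 handles [0.  0.5] 0.989
```

View pics/z12.png

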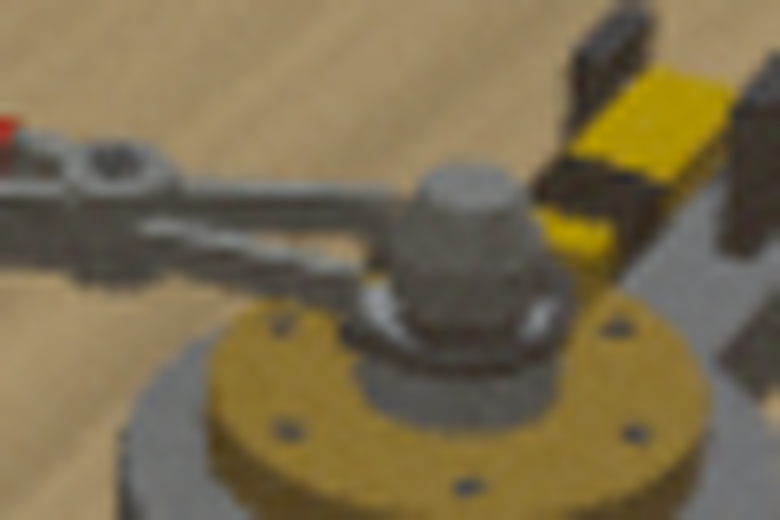

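View pics/sic12.png

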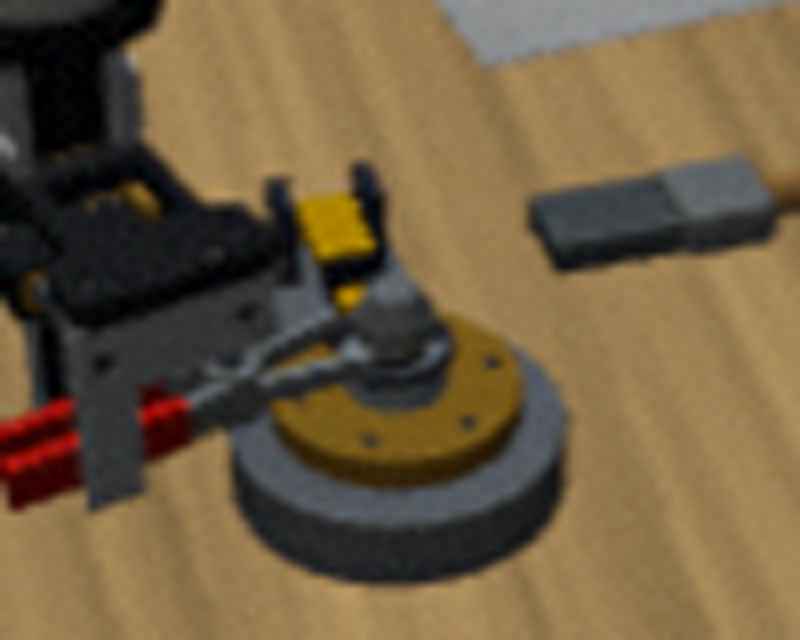

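View pics/wc12.png

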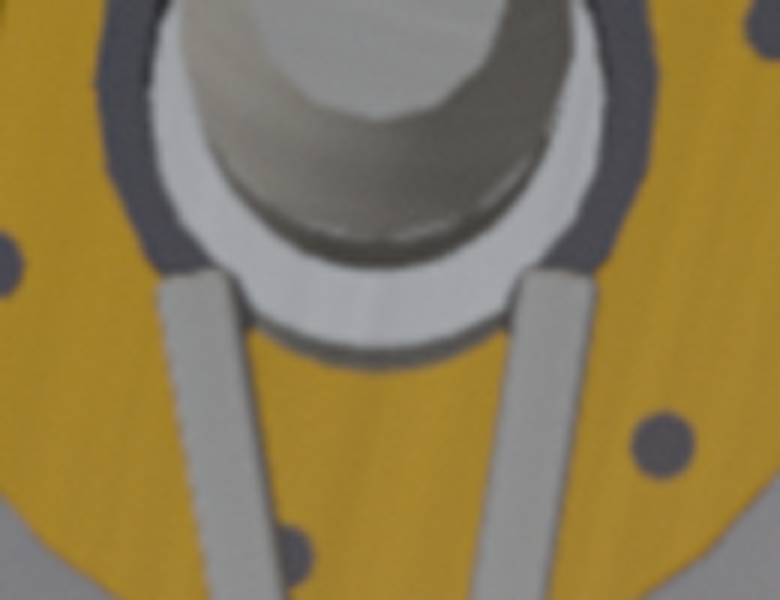

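View pics/sc12.png

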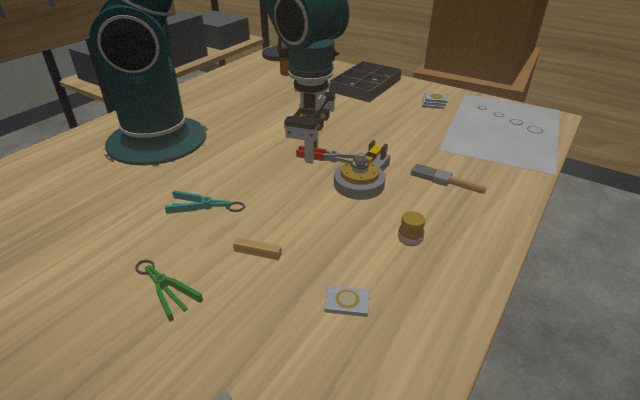

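```bash
python3 -c "
from station import *
print(finish_job())"
```

```text
the job is handed in; nothing more can be done
None
```

I did all the steps in order and handed the job in at about 15.7 s of the 54 s allowed; no verdict was reported.

- **Clamp:** I pushed the yellow arm down with the shut fingers until it bore on the stop. Wrist force reached about 40 N in total (37.5 N vertical); this was the fingertips on the pad, but it is close to the 40 N limit set for the arm and the gripper's body. Later pictures show the arm lying flat.
- **Pliers:** I gripped the red-handled pliers with 27 N. The handles looked parallel and the ring spread. The gripper read 26 mm where the handles should measure 28 mm, so I relied on the pictures. While I squeezed, the pliers slid about 5 mm forward in the fingers; I measured this and allowed for it.
- **Ring:** Lowering it over the axle showed no side load above about 2 N. In the last wrist view the axle sits about centred in the ring (within roughly 0.5 mm). The ring touches the hub lightly, with about 2–3 N of the pliers' weight resting on it.
- **Still spread:** The grip is still holding and the jaws look unchanged from the lift.
- **Left alone:** The jar, plate and brush look unmoved in the last scene picture.

**Checks that disagreed:** The scene and side cameras put the ring up to 3 mm sideways and 1–2° nose-down compared with the wrist camera. I trusted the wrist camera, and the contact-free descent bears that out. Contact with the hub came about 0.5–1 mm lower than I calculated, which would be a tilt of well under 1°.

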